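Snap the retaining ring into the spindle groove of the marking jig

ROBOT

A 6-joint arm with a two-finger parallel gripper is mounted at the origin on the work surface. World frame = base frame: x ahead of the robot, y to its left, z up, the work surface at z = 0. Lengths are in m, angles in rad, forces in N, time in s.
With the tool pointing down it reaches from about 0.35 to 0.775 m from the base axis. Payload 7.3 kg.
Tool frame: the origin (TCP) lies at the very end of the fingers, on their centre line; the grasp point (between the pads) lies 19 mm behind it; z points along the fingers, y is the line along which they close (so a half turn about z gives the same grasp; the last joint's range is limited). The gripper opens to 92 mm and grips with 3 to 60 N. Pads are 19 mm wide; open, the fingers measure 130 mm over their backs; the gripper's body (75 mm by 190 mm) begins 47 mm behind the grasp point.
Start: joints at [1.131, 0.342, 1.524, -0, 1.275, -0.146], TCP at [0.152, 0.503, 0.227] pointing down, gripper open.
Joint ranges: [-2.53, 2.53], [-0.77, 2.02], [0.04, 2.7], [-1, 4.14], [0.28, 2.66], [-3.11, 3.11]. Speed limits (rad/s): [2.57, 2.57, 3.14, 3.14, 3.14, 3.14].

INTERFACE

Orientations are given as a rotation vector (axis times angle).
In Python, from workcell import env, eyes, workorder gives the robot as it stands.
- The arm moves only by the tool send_rows, never from a script. Its argument "motion" is a list of rows, each an object with "twist": the turn, a rotation vector about the tool's x, y, z in degrees, a list of three; "linear": the shift along the tool's x, y, z in cm, a list of three; "jaw": the finger opening in cm, from 0 to 9.18. A call has 1 to 5 rows; each row is the pose to reach, as a shift and turn from the pose commanded when the call began, along the tool's axes at that moment; what a row does not reach only later rows make up. A row lasts 1/10 s, in which the tool goes at most 50 mm and 8.59 degrees, less where a joint would pass 70% of its speed; a pose out of reach is approached as far as the arm can. A call with a gripper value outside its range is refused whole. The fingers move at their own pace and stop on an object; the grip force is fixed at half the most. Time passes only in rows, so rows that repeat a pose let the fingers close. It gives the time, the measured TCP pose, the force, the opening and the grip force at its end, in the units of the state.
- env.observe(): the state, without advancing time (a new reading comes with each control period).
- eyes.camera(name): name is "scene" or "top" or "wrist"; returns the picture (400x640x3 uint8, blue, green, red); there is no depth.
- eyes.camera_info(name): a dict with "K" (3x3 intrinsics, pixels), "k1" (the pictures are not rectified: a ray, as slopes to the right and down, at radius r is drawn at 1 + k1 r^2 times it, then the intrinsics apply), "rvec" (rotation vector, rad) and "tvec" (3), from world to camera coordinates, as OpenCV has them. Camera axes: x right, y down, z forward; pixel columns grow to the right and rows downward; lengths in m; the calibration is good to about 2 mm. A picture is of the moment at which its call begins: read the wrist's pose just before it. camera_info takes no time and is no camera call; for the wrist camera it gives the pose at the moment of the call.
- workorder.finish_job(): hands the job in; it is judged then, once.
The state is a dict: "time": time; "q": joint angles; "qvel": joint speeds; "effort": joint torques, N m; "ee_pos": TCP position; "orientation": TCP orientation; "force": force on the tool from outside, world axes, zero at the start; "ft_torque": the same for the moment, N m; "grip_width": opening from 0.0 (shut) to 1.0 (fully open); "gripper_force": force on a finger pad.
Only numpy, scipy, OpenCV 4.12 (cv2) and the standard library are available. Lean on these libraries where they do the work, as an engineer would, in place of code of your own. Each camera call takes 0.05 s, during which the arm holds its last target. There are 200 camera calls.

TASK

The open snap ring lying on the spindle nose of the rotary marking jig must lock the sprung carrier plate in place. Take the ring pliers from their stand, spread the ring by its two eyes with the plier tips - only as far as it needs to pass over the spindle collar - press it gently down onto the plate, feeling for it, and push the plate down with it until the ring can contract into the spindle's groove, and let it close there. Then put the pliers back upright in their stand, fully home; do not touch the ring with the fingers, and leave the tray, the jar and the screwdriver alone.

Things in the scene. Friction and masses are not known exactly. Their poses are not given: they have to be found in the camera images.
- jig: Fixed marking jig: base 150 x 150 x 14 mm, round aluminium carrier plate (dia 160, eight black parts on its rim beyond radius 65, 8 mm high), steel spindle. Origin: on the table under the spindle axis. From the top: nose (dia 37) 100 to 84 mm above the table; collar (dia 47, square edges) from 84 down to 63; then a 9 mm groove (dia 42.4). The plate top covers the groove up to 1.8 mm below the collar.
- spindle_top (a point): Centre of the nose top on the spindle axis, 100 mm high. NOT MEASURED: the lower end of the collar, groove and plate are set together 0 to 20 mm lower than stated (collar longer), so feel for them. The plate (top 61 to 41 mm high) sits on a spring: yields at 5 N, 11.5 N at 3.2 mm, where the ring begins to fit under the collar, 13.5 N at its hard stop 4.2 mm down.
- ring: Loose snap ring, dark steel, 5 mm thick, outside about 64 x 68 mm without the eyes, lying flat, at first on the collar's top edge round the nose. Origin: centre of its underside; x points to the gap between the eyes, y to the left eye. Inner lugs on a circle of dia 42 catch on the collar when the ring is closed. Two springy arms turn about its back, 32 mm behind the centre.
- ring_centre (a point): Centre of the ring, half-way up; axes as ring.
- eye_left (a point): Centre of the top face of the left eye: round lug of dia 15 with a through hole of dia 8.4, 41 mm ahead of and 14 mm beside the ring centre when closed (eyes 28 mm apart).
- eye_right (a point): The same for the right eye (-y side of the ring).
- ring_left (a joint): How far the left arm is spread, rad: 0 closed, about 0.01 seated in the groove. The eye moves out 73 mm per rad. With both arms at 0.12 the ring just passes the collar if centred; at 0.16 (eyes 51 mm apart, 5.5 N on each) it clears it by about 1 mm all round; above 0.24 (eyes 63 mm apart) it is overspread and ruined.
- ring_right (a joint): The same for the right arm.
- pliers: Ring pliers, 140 mm tall, standing tips down in the stand, origin between the ends of the tip pins (8 mm above the table in the stand), z up to the handles. Pivot at 65 mm with a cross bar 44 mm long in x, underside at 58 mm, which rests on the stand. Tip pins: dia 4, 4 mm long, under flat shoulders of dia 12 that rest on the ring's eyes.
- pliers_grip (a point): Middle between the handles, 115 mm above the tips; y runs across the handles, the line along which they are squeezed. Black rubber handles 16 mm wide (x), 50 mm over their outsides here at rest, reaching from 90 to 140 mm above the tips, small guards at their lower ends (87 to 91 mm, standing out 8 mm).
- pliers_jaw (a joint): Angle q between the plier levers, rad: 0 at rest to 0.60 at the stop. SQUEEZING the handles SPREADS the tips: pin distance about 28 + 65 q mm, handle width at pliers_grip about 50 - 50 q mm (1.3 mm of spread per mm of closing). Spring at the handles: 7 N at rest, 9.5 N at 20 mm of closing; the ring adds up to 8 N. Pressing the ring down with over 20 N while spread damages it.
- stand_slot (a point): Centre of the slot mouth in the flat top of the fixed pliers stand: grey plastic block 55 x 74 mm, 66 mm high, base 70 x 110. Slot 16 mm (x) by 46 mm (y); the jaws (12 mm thick, 40 mm wide over both) hang in it and the cross bar rests on the top. The stand's y is the pliers' y; pliers_grip is 57 mm above it when home.
- tray: Bystander: clear plastic sorting tray 130 x 170 x 30 mm, origin under its centre.
- grease: Bystander: white jar, dia 52, 62 mm high, origin under its centre.
- driver: Bystander: black-handled screwdriver lying on the table, origin under its middle.
There are look-alikes about, which are no part of the job. Of the things that look like the ring, the middle-sized one is meant. Of the things that look like the pliers, the larger one is meant.

How it is judged:
On the way, in this order (a step that is already met when the one before it is completed fails the run):
1. the pliers are lifted out of their stand (z of pliers_grip in the frame of stand_slot above 0.1 m), for 0.1 s.
2. the ring is spread by the pliers, both arms (value of joint each of ring_left, ring_right above 0.1 rad and contact force between pliers and ring above 1 N), for 0.2 s.
3. the ring has contracted into the groove, flat and centred (z of ring_centre in the frame of jig between 0.038 and 0.062 m and horizontal distance between ring_centre and spindle_top below 0.003 m and angle between ring's own z axis and vertical below 0.08 rad and value of joint each of ring_left, ring_right below 0.04 rad), for 0.2 s.
At the end, for the whole second after the job is handed in: The ring lies flat (within 0.08 rad) and centred (3 mm) in the spindle groove, closed (both arms under 0.04 rad), its centre 38 to 62 mm above the table; the pliers stand at rest in the stand, upright (0.1 rad), fully home (within 5 mm), released (all of step 3 and linear speed of each of ring, pliers below 0.02 m/s and horizontal distance between pliers_grip and stand_slot below 0.012 m and z of pliers_grip in the frame of stand_slot between 0.052 and 0.062 m and angle between pliers's own z axis and vertical below 0.1 rad); the robot touches nothing.
It fails at once if the ring is overspread (an arm beyond 0.24 rad) (value of joint any of ring_left, ring_right above 0.24 rad).
It fails at once if the pliers work on the ring with more than 40 N in all, spreading and pressing together (contact force between pliers and ring above 40 N).
It fails at once if the fingers touch the ring (contact force between the fingers and ring above 0.5 N).
It fails at once if the tray, the jar or the screwdriver is shifted by more than 20 mm (distance of any of tray, grease, driver from where it was at the start of the episode above 0.02 m).
It also fails if it takes over 67 s, if anything falls off the work surface, if the arm or the gripper's body presses on something with over 40 N, if the wrist force passes 120 N, or if a joint passes its speed limit or range.

## Working session

There is one attempt and no reset: what is moved stays moved. The work goes in short steps, Python scripts to look and compute and a tool call to move; the robot and the scene stay as the last step left them, time stands still between calls to the robot, and variables do not carry over. Pictures are saved under pics/ and viewed, at most 10 in all, crops included, and the job is handed in when it is done.

Besides the shell and the picture viewer there is one more tool, called after "Emit:" as name([rows], argument=value, ...), one row to a line, values as JSON. send_rows: Moves the arm, as the interface text tells. Its arguments: {"type":"object","properties":{"motion":{"type":"array"}},"required":["motion"]}

```bash
mkdir -p pics; ls
cat > h.py <<'E'
import numpy as np, cv2
from scipy.spatial.transform import Rotation as R
from workcell import env, eyes, workorder
def cam(n):
    c=eyes.camera_info(n); return np.array(c["K"],float),float(c["k1"]),cv2.Rodrigues(np.array(c["rvec"],float))[0],np.array(c["tvec"],float).ravel()
def snap(n,f):
    i=cam(n); im=eyes.camera(n); cv2.imwrite('pics/'+f,im); return im,i
def proj(i,P):
    K,k1,Rm,t=i; P=np.atleast_2d(P)@Rm.T+t; s=P[:,:2]/P[:,2:]; s=s*(1+k1*(s**2).sum(1,keepdims=True)); return s*[K[0,0],K[1,1]]+K[:2,2]
def ray(i,uv):
    K,k1,Rm,t=i; d=(np.array(uv,float)-K[:2,2])/[K[0,0],K[1,1]]; s=d.copy()
    for _ in range(30): s=d/(1+k1*(s@s))
    return -Rm.T@t, Rm.T@np.r_[s,1]
def onz(i,uv,z):
    o,d=ray(i,uv); return o+d*(z-o[2])/d[2]
def tri(a,ua,b,ub):
    o,d=ray(a,ua);p,e=ray(b,ub); s=np.linalg.lstsq(np.c_[d,-e],p-o,rcond=None)[0]; x=o+d*s[0];y=p+e*s[1]; return (x+y)/2,np.linalg.norm(x-y)
E
python3 - <<'E'
from h import *
import pickle
D={}
for n in("scene","top","wrist"):
    im,i=snap(n,n+'0.png');D[n]=i;print(n,i[0][0,0],i[1],-i[2].T@i[3],i[2][2])
pickle.dump(D,open('cams0.pkl','wb'))
print(env.observe())
E
```

```text
pics
scene 459.7457119464997 -0.08707077841871029 [1.42568527 0.35406271 1.29026097] [-0.57559507 -0.26082868 -0.77502175]
top 498.81506615483266 -0.015606207310510961 [ 0.29062702 -0.02512291  1.36139242] [ 0.19678381 -0.0163452  -0.98031065]
wrist 327.34048336736083 -0.04046537901308932 [0.08129976 0.52335016 0.38504848] [ 0.2608627  -0.08002386 -0.96205345]
{'time': 0.15, 'q': array([ 1.13097547e+00,  3.42561713e-01,  1.52480485e+00,  1.35960039e-05,
        1.27540438e+00, -1.45999639e-01]), 'qvel': array([ 0.00079088, -0.00329725, -0.00464976,  0.00080345, -0.00122014,
        0.00053895]), 'effort': array([ 1.52058528e-03, -4.31474054e+01, -2.44352514e+01,  7.18569593e-02,
        5.39291615e-02, -9.24873916e-05]), 'ee_pos': array([0.15188734, 0.50222501, 0.22620258]), 'orientation': array([-4.59829358e-01, -3.10740124e+00,  1.76593143e-03]), 'force': array([0.22302477, 0.1549841 , 0.36987117]), 'ft_torque': array([ 0.06691636, -0.01478528, -0.01968658]), 'gripper_force': 0.0, 'grip_width': 1.0012446033831275}
```

View pics/top0.png

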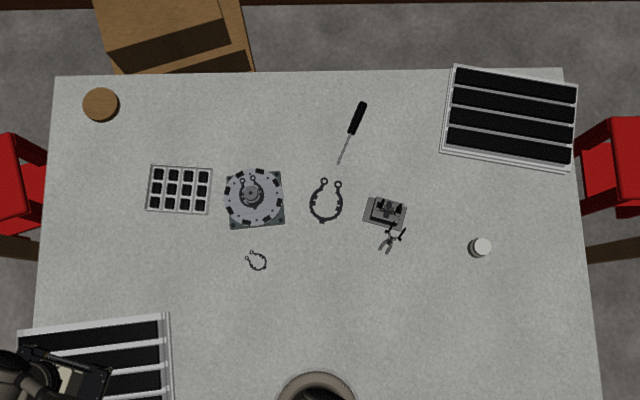

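View pics/scene0.png

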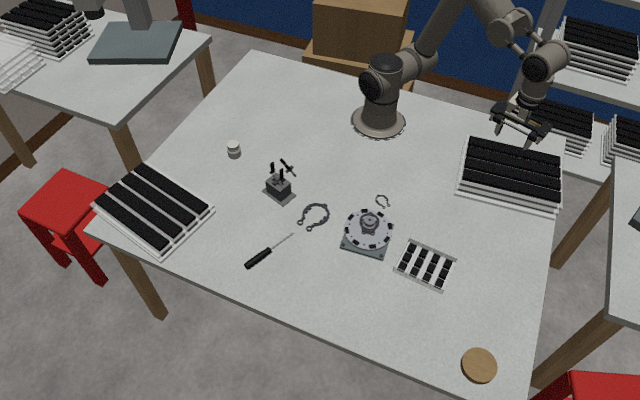

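The top view has the jig at about (253,195), with the ring's eyes toward the image top (about (242,180) and (253,178)). The stand with the pliers is at (388,210), with the small pliers near (392,238). The scene view shows the handles at about (272,168) and (283,172). I'll enlarge both.

Run:
```python
import cv2,numpy as np
t=cv2.imread('pics/top0.png');s=cv2.imread('pics/scene0.png')
f=lambda im,x,y,w,h:cv2.resize(im[y:y+h,x:x+w],(400,300),interpolation=cv2.INTER_CUBIC)
cv2.imwrite('pics/z0.png',np.vstack([np.hstack([f(t,215,160,80,60),f(t,355,190,80,60)]),np.hstack([f(s,330,195,80,60),f(s,250,150,80,60)])]))
```

```text
(no output)
```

View pics/z0.png

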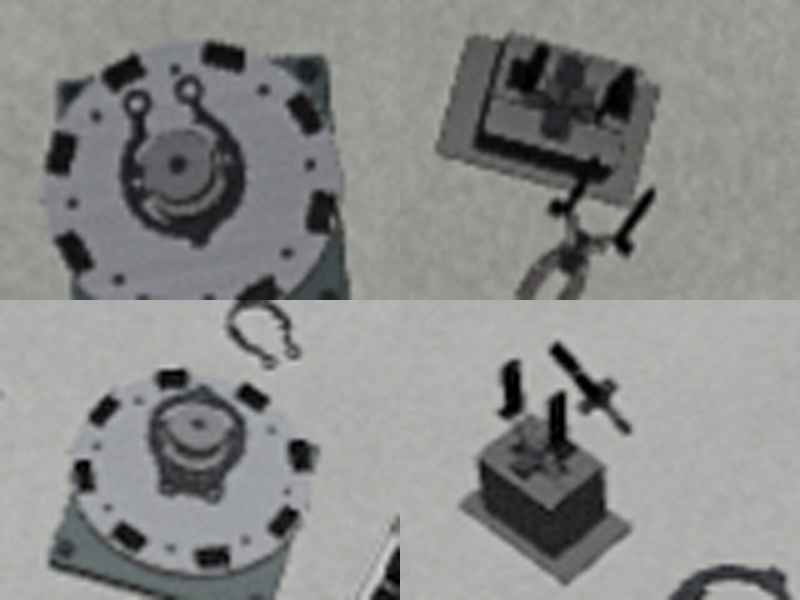

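The eyes are at top (242.4,180.6) and (253,178), and the nose at top (250.6,192.8) and scene (370,219.8). The handle tops are at top (383,199) and (401,204), and at scene (272.4,162.4) and (281.4,168.6).

Run:
```python
from h import *
import pickle
D=pickle.load(open('cams0.pkl','rb'));t,s=D['top'],D['scene']
print('nose',onz(t,(250.6,192.8),.1),onz(s,(370,219.8),.1),tri(t,(250.6,192.8),s,(370,219.8)))
a,b=onz(t,(242.4,180.6),.089),onz(t,(253,178),.089);print('eyes',a,b,np.linalg.norm(a-b));m=(a+b)/2
n=onz(t,(250.6,192.8),.1); d=m-n; print('ring yaw',np.degrees(np.arctan2(d[1],d[0])), np.linalg.norm(d[:2]), 'eyeline', np.degrees(np.arctan2(*(a-b)[[1,0]]))-90)
l=onz(t,(383,199.5),.148);r=onz(t,(401.4,204.4),.148);print('handles',l,r,(l+r)/2,np.linalg.norm(l-r),np.degrees(np.arctan2(*(l-r)[[1,0]]))-90)
l=onz(s,(272.4,162.4),.148);r=onz(s,(281.4,168.6),.148);print('handles s',l,r,(l+r)/2,np.linalg.norm(l-r))
print('standtop corners',[onz(t,(355+(x-400)/5,190+y/5),.066).round(3) for x,y in((510,32),(660,85),(630,170),(480,130))])
print(proj(t,[[.45,-.15,0],[.55,-.15,0]]))
```

```text
nose [0.56531264 0.15483338 0.1       ] [0.56725663 0.16146174 0.1       ] (array([0.56535899, 0.15813851, 0.09595981]), np.float64(0.005692162011967192))
eyes [0.60083958 0.17806868 0.089     ] [0.60725672 0.15039883 0.089     ] 0.028404225958629268
ring yaw 13.640889897096331 0.03985983758326879 eyeline 13.057098457821994
handles [ 0.53080984 -0.18050442  0.148     ] [ 0.51743277 -0.22567443  0.148     ] [ 0.5241213  -0.20308942  0.148     ] 0.047109190245915346 -16.496622017498566
handles s [ 0.5120595  -0.21505538  0.148     ] [ 0.52484017 -0.17426221  0.148     ] [ 0.51844984 -0.19465879  0.148     ] 0.042748421425734394
standtop corners [array([ 0.556, -0.175,  0.066]), array([ 0.525, -0.254,  0.066]), array([ 0.48 , -0.235,  0.066]), array([ 0.503, -0.157,  0.066])]
[[366.82910016 239.22727596]
 [365.43193866 203.43548485]]
```

```bash
cat >> h.py <<'E'
def go(p,yaw,o=None,cur=None):
    """tool down, tool y along world direction (yaw+90deg) or its opposite; prints shift(cm)/turn(deg) in tool axes"""
    o=o or env.observe(); p0=np.array(o['ee_pos']); R0=R.from_rotvec(o['orientation']); best=[]
    for k in (0,180):
        a=np.radians(yaw+90+k); y=np.array([np.cos(a),np.sin(a),0]); z=np.array([0,0,-1.]); Rt=R.from_matrix(np.c_[np.cross(y,z),y,z])
        best.append((R0.inv()*Rt).as_rotvec(degrees=True))
    best.sort(key=np.linalg.norm)
    print('lin cm',(R0.inv().apply(np.array(p)-p0)*100).round(2),'twist',best[0].round(2),'| alt',best[1].round(1),'len',np.linalg.norm(np.array(p)-p0).round(3))
E
python3 - <<'E'
from h import *
o=env.observe();print(R.from_rotvec(o['orientation']).as_matrix().round(2))
go((.47,.13,.30),13.5);go((.45,-.17,.32),-18)
E
```

```text
[[-0.96  0.29 -0.  ]
 [ 0.29  0.96 -0.  ]
 [ 0.   -0.   -1.  ]]
lin cm [-41.23 -26.42  -7.36] twist [-6.000e-02 -3.000e-02 -3.033e+01] | alt [-0.000e+00  1.000e-01  1.497e+02] len 0.495
lin cm [-48.   -55.72  -9.32] twist [-0.07 -0.01  1.17] | alt [ 0.000e+00 -1.000e-01 -1.788e+02] len 0.741
```

Emit:
send_rows([
  {"twist": [0,0,0],"linear": [-3,-3,-1.8],"jaw": 9.1},
  {"twist": [0,0,0],"linear": [-6,-6,-1.8],"jaw": 9.1},
  {"twist": [0,0,0],"linear": [-9,-9,-1.8],"jaw": 9.1},
  {"twist": [0,0,0],"linear": [-12,-12,-1.8],"jaw": 9.1},
  {"twist": [0,0,0],"linear": [-14,-14.5,-1.8],"jaw": 9.1},
])

```text
time: 0.65
ee_pos: [0.2447, 0.3213, 0.2446]
orientation: [0.461, 3.107, -0.001]
force: [0.3, 0.5, 0.5]
grip_width: 0.992
gripper_force: 0.0
```

Emit:
send_rows([
  {"twist": [0,0,0],"linear": [-3,-3,-1.8],"jaw": 9.1},
  {"twist": [0,0,0],"linear": [-6,-6,-1.8],"jaw": 9.1},
  {"twist": [0,0,0],"linear": [-9,-9,-1.8],"jaw": 9.1},
  {"twist": [0,0,0],"linear": [-12,-12,-1.8],"jaw": 9.1},
  {"twist": [0,0,0],"linear": [-14,-14.5,-1.8],"jaw": 9.1},
])

```text
time: 1.15
ee_pos: [0.3368, 0.1419, 0.2628]
orientation: [0.461, 3.107, -0.0]
force: [0.9, 0.2, -0.0]
grip_width: 0.993
gripper_force: 0.0
```

Emit:
send_rows([
  {"twist": [0,0,0],"linear": [-3,-3,-1.8],"jaw": 9.1},
  {"twist": [0,0,0],"linear": [-6,-6,-1.8],"jaw": 9.1},
  {"twist": [0,0,0],"linear": [-9,-9,-1.8],"jaw": 9.1},
  {"twist": [0,0,0],"linear": [-12,-12,-1.8],"jaw": 9.1},
  {"twist": [0,0,0],"linear": [-14,-14.5,-1.8],"jaw": 9.1},
])

```text
time: 1.65
ee_pos: [0.4289, -0.0377, 0.2805]
orientation: [0.462, 3.107, -0.0]
force: [-0.2, 0.1, 0.6]
grip_width: 0.989
gripper_force: 0.0
```

Emit:
send_rows([
  {"twist": [0,0,0],"linear": [-3,-3,-1.8],"jaw": 9.1},
  {"twist": [0,0,0],"linear": [-6,-6,-1.8],"jaw": 9.1},
  {"twist": [0,0,0],"linear": [-9,-9,-1.8],"jaw": 9.1},
  {"twist": [0,0,0],"linear": [-12,-12,-1.8],"jaw": 9.1},
  {"twist": [0,0,0],"linear": [-13.4,-13.6,-1.8],"jaw": 9.1},
])

```text
time: 2.15
ee_pos: [0.5177, -0.2074, 0.2976]
orientation: [-0.463, -3.107, 0.0]
force: [-0.1, 0.4, -0.4]
grip_width: 0.994
gripper_force: 0.0
```

Run:
```python
from h import *
import pickle
o=env.observe();print(o['time'],o['ee_pos'],o['orientation'],o['force'],o['q'])
im,i=snap('wrist','w1.png');pickle.dump(i,open('w1.pkl','wb'))
```

```text
2.15 [ 0.51773135 -0.20736317  0.29764779] [-4.62746123e-01 -3.10654228e+00  1.24873497e-04] [-0.05898815  0.38822678 -0.43932039] [-5.18172681e-01  3.61158456e-01  1.30040202e+00 -3.55841806e-04
  1.48072536e+00 -1.79319430e+00]
```

View pics/w1.png

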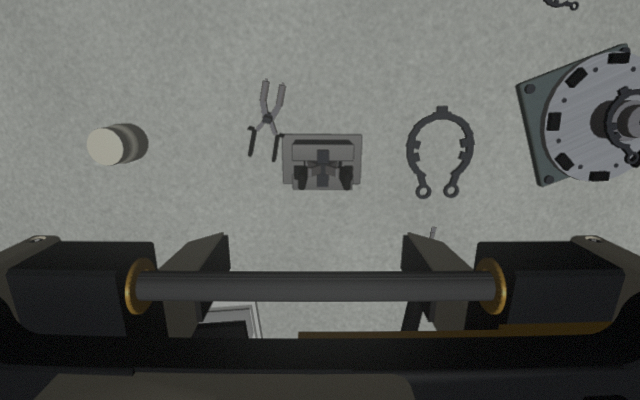

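The stand is at about (322,160) in the wrist view and nearly parallel to the gripper. The handles are near (303,178) and (342,178), and the small pliers lie clear at (265,120).

Run:
```python
import cv2
im=cv2.imread('pics/w1.png')[120:205,265:378]
cv2.imwrite('pics/z1.png',cv2.resize(im,None,fx=7,fy=7,interpolation=cv2.INTER_CUBIC))
```

```text
(no output)
```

View pics/z1.png

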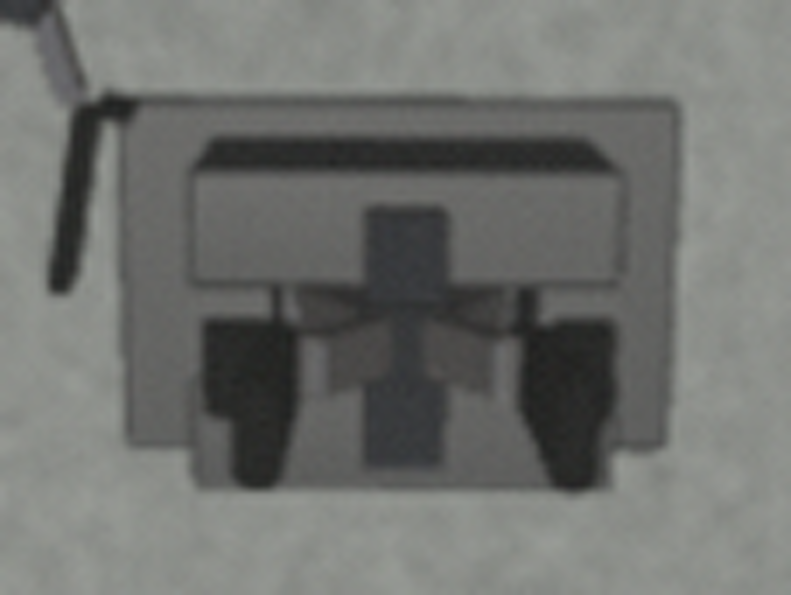

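Run:
```python
from h import *
import pickle
i=pickle.load(open('w1.pkl','rb'))
f=lambda x,y,z:onz(i,(265+(x+.5)/7-.5,120+(y+.5)/7-.5),z)
c=[f(x,y,.066) for x,y in((190,170),(622,170),(612,488),(197,488))];P=np.array(c);print(P.round(4),P.mean(0))
print([np.linalg.norm(P[k]-P[k-1]).round(4) for k in range(4)],[np.degrees(np.arctan2(*(b-a)[[1,0]])).round(1) for a,b in((P[0],P[1]),(P[3],P[2]),(P[0],P[3]),(P[1],P[2]))])
print('base',[f(x,y,z).round(4) for x,y,z in((125,98,.01),(680,100,.01))])
print('bar',f(406,207,.074),f(406,467,.074),(f(406,207,.074)+f(406,467,.074))/2)
print('handles',f(257,485,.148),f(575,485,.148))
```

```text
[[ 0.4801 -0.2252  0.066 ]
 [ 0.5015 -0.1552  0.066 ]
 [ 0.5546 -0.1715  0.066 ]
 [ 0.5333 -0.2412  0.066 ]] [ 0.51737348 -0.19826545  0.066     ]
[np.float64(0.0555), np.float64(0.0732), np.float64(0.0555), np.float64(0.073)] [np.float64(73.0), np.float64(73.0), np.float64(-16.8), np.float64(-17.0)]
base [array([ 0.4681, -0.2385,  0.01  ]), array([ 0.4996, -0.1365,  0.01  ])]
bar [ 0.49580363 -0.19188102  0.074     ] [ 0.53847524 -0.204628    0.074     ] [ 0.51713943 -0.19825451  0.074     ]
handles [ 0.51725221 -0.22158834  0.148     ] [ 0.53014348 -0.17936427  0.148     ]
```

Emit:
send_rows([
  {"twist": [0,0,0],"linear": [0.3,0.86,2],"jaw": 9.1},
  {"twist": [0,0,0],"linear": [0.3,0.86,6.5],"jaw": 9.1},
  {"twist": [0,0,0],"linear": [0.3,0.86,11],"jaw": 9.1},
  {"twist": [0,0,0],"linear": [0.3,0.86,15.5],"jaw": 9.1},
  {"twist": [0,0,0],"linear": [0.3,0.86,19.4],"jaw": 9.1},
])

```text
time: 2.7
ee_pos: [0.5156, -0.1945, 0.1025]
orientation: [-0.459, -3.106, -0.001]
force: [0.2, 0.2, -0.8]
grip_width: 0.989
gripper_force: 0.0
```

Emit:
send_rows([
  {"twist": [0,0,0],"linear": [0,0,0],"jaw": 8},
  {"twist": [0,0,0],"linear": [0,0,0],"jaw": 6.5},
  {"twist": [0,0,0],"linear": [0,0,0],"jaw": 5.5},
  {"twist": [0,0,0],"linear": [0,0,0],"jaw": 5.2},
  {"twist": [0,0,0],"linear": [0,0,0],"jaw": 5.1},
])

```text
time: 3.2
ee_pos: [0.5173, -0.1957, 0.1064]
orientation: [0.459, 3.105, -0.002]
force: [-0.2, -0.9, -0.2]
grip_width: 0.61
gripper_force: 0.0
```

Emit:
send_rows([
  {"twist": [0,0,0],"linear": [0,0,0],"jaw": 5.0},
  {"twist": [0,0,0],"linear": [0,0,0],"jaw": 4.9},
  {"twist": [0,0,0],"linear": [0,0,0],"jaw": 4.85},
  {"twist": [0,0,0],"linear": [0,0,0],"jaw": 4.85},
  {"twist": [0,0,0],"linear": [0,0,0],"jaw": 4.85},
])

```text
time: 3.7
ee_pos: [0.517, -0.1964, 0.1058]
orientation: [0.459, 3.106, -0.003]
force: [-1.0, -3.2, 5.7]
grip_width: 0.535
gripper_force: 9.0
```

Emit:
send_rows([
  {"twist": [0,0,0],"linear": [0,0,-0.5],"jaw": 4.85},
  {"twist": [0,0,0],"linear": [0,0,-1.5],"jaw": 4.85},
  {"twist": [0,0,0],"linear": [0,0,-3],"jaw": 4.85},
  {"twist": [0,0,0],"linear": [0,0,-5],"jaw": 4.85},
  {"twist": [0,0,0],"linear": [0,0,-7],"jaw": 4.85},
])

```text
time: 4.2
ee_pos: [0.5164, -0.195, 0.1756]
orientation: [-0.46, -3.107, -0.001]
force: [0.1, 0.3, -1.2]
grip_width: 0.527
gripper_force: 5.3
```

Emit:
send_rows([
  {"twist": [0,0,0],"linear": [0,0,-2],"jaw": 4.85},
  {"twist": [0,0,0],"linear": [0,0,-4],"jaw": 4.85},
  {"twist": [0,0,0],"linear": [0,0,-5],"jaw": 4.85},
  {"twist": [0,0,0],"linear": [0,0,-5],"jaw": 4.85},
  {"twist": [0,0,0],"linear": [0,0,-5],"jaw": 4.85},
])

```text
time: 4.7
ee_pos: [0.5162, -0.1951, 0.224]
orientation: [-0.46, -3.107, -0.001]
force: [0.1, -0.6, -1.1]
grip_width: 0.529
gripper_force: 5.3
```

Run:
```python
from h import *
o=env.observe();print(o['time'],o['ee_pos'],o['force'],o['ft_torque'],o['grip_width']*91.8)
# eye midpoint ~ ring centre + 41mm along yaw 13.5 ; standoff 60 mm further out in front
n=np.array([.566,.1555]);d=np.array([np.cos(np.radians(13.5)),np.sin(np.radians(13.5))])
print(n+.041*d); go([*(n+.041*d),.228],13.5,o)
```

```text
4.7 [ 0.51618424 -0.19505319  0.22402218] [ 0.12723393 -0.59119621 -1.11017592] [-0.03173883 -0.0305963   0.01114222] 48.52139013807755
[0.60586717 0.16507126]
lin cm [ 1.84 37.07 -0.38] twist [  0.04  -0.06 -30.33] | alt [-1.000e-01 -1.000e-01  1.497e+02] len 0.371
```

Emit:
send_rows([
  {"twist": [0,0,-4],"linear": [0.2,3,0],"jaw": 4.85},
  {"twist": [0,0,-11],"linear": [0.5,7.5,0],"jaw": 4.85},
  {"twist": [0,0,-18],"linear": [0.8,12,0],"jaw": 4.85},
  {"twist": [0,0,-25],"linear": [1.0,16.5,0],"jaw": 4.85},
  {"twist": [0,0,-30.3],"linear": [1.2,20,0],"jaw": 4.85},
])

```text
time: 5.2
ee_pos: [0.5626, 0.0021, 0.2233]
orientation: [0.377, -3.117, -0.002]
force: [0.7, -0.3, -0.5]
grip_width: 0.525
gripper_force: 5.1
```

Emit:
send_rows([
  {"twist": [0,0,0],"linear": [0,0,0],"jaw": 4.85},
])

```text
time: 5.3
ee_pos: [0.5628, 0.0038, 0.2232]
orientation: [0.379, -3.117, -0.004]
force: [-0.6, -0.2, -1.1]
grip_width: 0.53
gripper_force: 5.1
```

Run:
```python
from h import *
o=env.observe();print(o['time'],o['ee_pos'],o['grip_width']*91.8)
go([.6059,.1651,.224],13.5,o)
```

```text
5.3 [0.56281078 0.00384491 0.22315355] 48.691984533197775
lin cm [-8.05 14.62 -0.06] twist [ 0.14 -0.11  0.36] | alt [   0.2    0.2 -179.6] len 0.167
```

Emit:
send_rows([
  {"twist": [0,0,0],"linear": [-2,3.5,0],"jaw": 4.85},
  {"twist": [0,0,0],"linear": [-4,7.2,0],"jaw": 4.85},
  {"twist": [0,0,0],"linear": [-6,11,0],"jaw": 4.85},
  {"twist": [0,0,0.3],"linear": [-8,14.6,0],"jaw": 4.85},
  {"twist": [0,0,0.3],"linear": [-8,14.6,0],"jaw": 4.85},
])

```text
time: 5.8
ee_pos: [0.6067, 0.1641, 0.2229]
orientation: [0.365, -3.118, -0.002]
force: [-0.5, -1.0, -1.2]
grip_width: 0.527
gripper_force: 5.1
```

Emit:
send_rows([
  {"twist": [0,0,0],"linear": [0,0,0],"jaw": 4.85},
])

```text
time: 5.9
ee_pos: [0.6062, 0.16, 0.2231]
orientation: [0.361, -3.118, 0.001]
force: [-0.4, -0.7, -2.0]
grip_width: 0.53
gripper_force: 5.1
```

Run:
```python
from h import *
import pickle
o=env.observe();print(o['time'],o['ee_pos'],o['orientation'],o['grip_width']*91.8)
im,i=snap('wrist','w2.png');pickle.dump(i,open('w2.pkl','wb'))
tip=np.array(o['ee_pos'])-[0,0,.098]
print(proj(i,[tip,[.6059,.1651,.089],[.566,.1555,.1]]))
im=im[60:260,200:440]; cv2.imwrite('pics/z2.png',cv2.resize(im,None,fx=3,fy=3,interpolation=cv2.INTER_CUBIC))
```

```text
5.9 [0.6062314  0.16002027 0.22312617] [ 3.60986621e-01 -3.11792851e+00  1.04417180e-03] 48.61623838161248
[[315.44064345 200.15804364]
 [320.8105689  190.28712916]
 [320.95594739 147.08646818]]
```

View pics/z2.png

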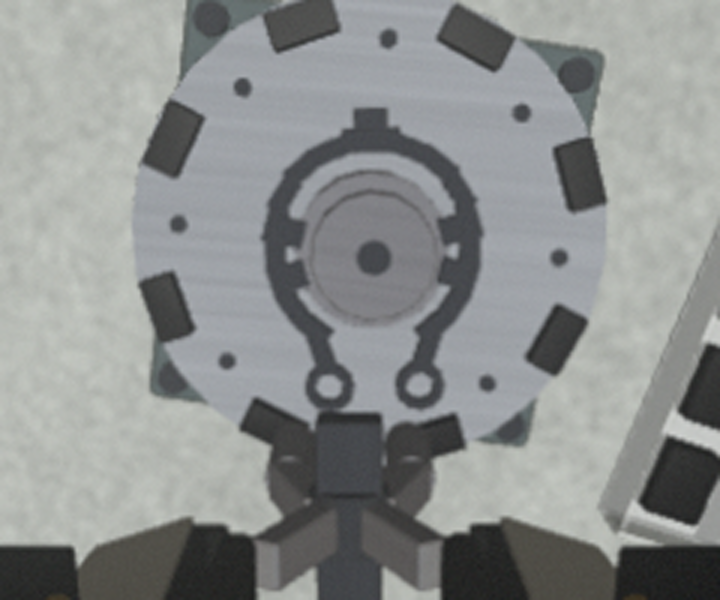

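The eyes are at zoom (330,386) and (419,384), and the nose centre is at (374,257). The pliers' bar is centred at x≈350, so the pliers need to go about 25 zoom px to the right.

Run:
```python
from h import *
import pickle
i=pickle.load(open('w2.pkl','rb'))
f=lambda x,y,z:onz(i,(200+(x+.5)/3-.5,60+(y+.5)/3-.5),z)
a,b=f(330,386,.089),f(419,384,.089);n=f(374,257,.1);m=(a+b)/2
print('eyes',a,b,np.linalg.norm(a-b),m,'nose',n)
d=b-a;print('yaw eyes',np.degrees(np.arctan2(d[1],d[0]))-90, 'ring back',f(371,119,.089), 'yaw axis',np.degrees(np.arctan2(*(m-f(371,119,.089))[[1,0]])))
y=np.radians(np.degrees(np.arctan2(d[1],d[0]))-90);u=np.array([np.cos(y),np.sin(y)]);print('ring centre from eyes',m[:2]-.041*u,'dist nose',(m-n)[:2]@u,(m-n)[:2]@[-u[1],u[0]])
print('bar',f(350,412,.125+.074),'handles n/a')
o=env.observe();print(o['time'],o['ee_pos'],o['orientation'],o['q'],o['qvel'].round(3));go([*m[:2],.2],np.degrees(y),o)
```

```text
eyes [0.60643277 0.15465917 0.089     ] [0.59958545 0.18115287 0.089     ] 0.027364238480541394 [0.60300911 0.16790602 0.089     ] nose [0.56388274 0.15797126 0.1       ]
yaw eyes 14.491031992125556 ring back [0.52688529 0.14846654 0.089     ] yaw axis 14.32527111435234
ring centre from eyes [0.56331345 0.15764665] dist nose 0.040367591557956245 -0.0001718256527185966
bar [0.58374138 0.15515704 0.199     ] handles n/a
5.95 [0.60632215 0.15909957 0.22352626] [ 3.58875079e-01 -3.11869687e+00  1.12006957e-03] [ 1.34773289e-01  5.36319365e-01  1.22191400e+00 -6.78248427e-04
  1.38568850e+00 -1.66503385e+00] [-0.023 -0.016  0.004  0.001 -0.    -0.   ]
lin cm [0.12 0.93 2.35] twist [-0.02 -0.14 -1.36] | alt [ -0.2   0.  178.6] len 0.025
```

Emit:
send_rows([
  {"twist": [0,0,-0.5],"linear": [0.05,0.3,0.5],"jaw": 4.85},
  {"twist": [0,0,-1.3],"linear": [0.14,0.78,1.2],"jaw": 4.85},
  {"twist": [0,0,-1.3],"linear": [0.14,0.78,2],"jaw": 4.85},
  {"twist": [0,0,-1.3],"linear": [0.14,0.78,2.5],"jaw": 4.85},
  {"twist": [0,0,-1.3],"linear": [0.14,0.78,2.8],"jaw": 4.85},
])

```text
time: 6.45
ee_pos: [0.6033, 0.1671, 0.1958]
orientation: [0.395, -3.116, 0.0]
force: [-0.4, 0.4, -1.4]
grip_width: 0.528
gripper_force: 5.1
```

Emit:
send_rows([
  {"twist": [0,0,0],"linear": [0,0,0],"jaw": 4.85},
  {"twist": [0,0,0],"linear": [0,0,0],"jaw": 4.85},
  {"twist": [0,0,0],"linear": [0,0,0],"jaw": 4.85},
])

```text
time: 6.75
ee_pos: [0.6038, 0.1675, 0.1971]
orientation: [-0.395, 3.116, 0.0]
force: [0.5, -0.0, -1.4]
grip_width: 0.529
gripper_force: 5.1
```

Run:
```python
from h import *
import pickle
o=env.observe();print(o['time'],o['ee_pos'],R.from_rotvec(o['orientation']).as_matrix()[:,1],o['grip_width']*91.8,o['force'])
im,i=snap('wrist','w3.png');pickle.dump(i,open('w3.pkl','wb'))
im=im[120:245,240:400]; A=cv2.resize(im,None,fx=5,fy=4.5,interpolation=cv2.INTER_CUBIC); A=cv2.convertScaleAbs(A,alpha=1.5); cv2.imwrite('pics/z3.png',A)
```

```text
6.75 [0.60384099 0.16747296 0.19706731] [-2.49813731e-01  9.68293912e-01 -2.15221159e-05] 48.575465493439125 [ 0.50101848 -0.02971438 -1.37460124]
```

View pics/z3.png

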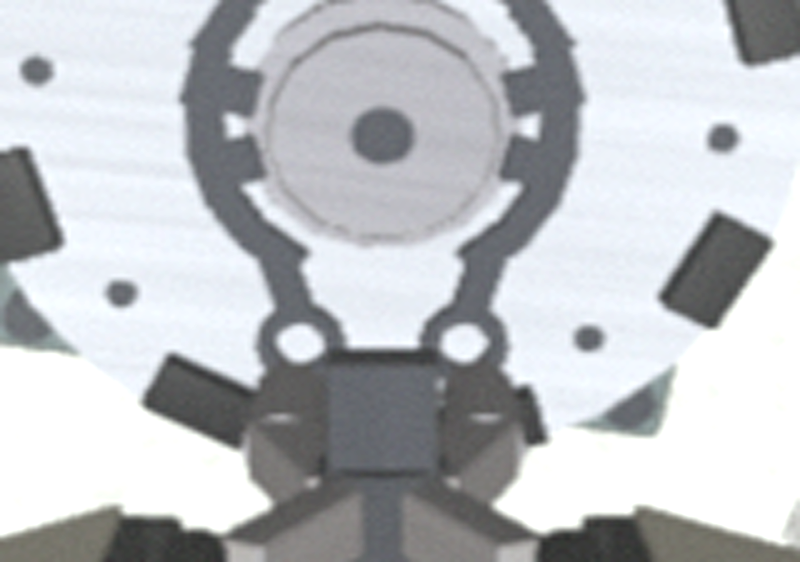

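Laterally aligned: the bar centre is at x≈383 and the eyes are at zoom (301,342) and (466,342). Next I'll check the fore-aft offset with a projection.

Run:
```python
from h import *
import pickle
i=pickle.load(open('w3.pkl','rb'))
f=lambda x,y,z:onz(i,(240+(x+.5)/5-.5,120+(y+.5)/4.5-.5),z)
g=lambda P:((proj(i,P)-[240,120]+.5)*[5,4.5]-.5).round(0).tolist()
a,b=f(301,342,.089),f(466,342,.089);n=f(383,135,.1);m=(a+b)/2;d=b-a
print('eyes mid',m,np.linalg.norm(d),'yaw',np.degrees(np.arctan2(d[1],d[0]))-90,'nose',n)
T=np.array([.6038,.1675,.1971-.098]);u=np.array([np.cos(np.radians(14.47)),np.sin(np.radians(14.47)),0]);v=np.array([-u[1],u[0],0])
P=lambda x,y,z:T+u*x+v*y+[0,0,z]
print('shoulder front/left',g([P(-.006,-.015,.004),P(0,-.021,.004),P(-.006,.015,.004),P(0,.021,.004)]))
print('bar near corners lower',g([P(-.022,-.006,.058),P(-.022,.006,.058)]),'top z72',g([P(-.022,-.006,.072),P(-.022,.006,.072)]))
```

```text
eyes mid [0.60290667 0.16804843 0.089     ] 0.027908707684316164 yaw 14.41368618614922 nose [0.56397588 0.15785745 0.1       ]
shoulder front/left [[285.0, 334.0], [249.0, 367.0], [473.0, 334.0], [510.0, 367.0]]
bar near corners lower [[332.0, 324.0], [428.0, 324.0]] top z72 [[329.0, 351.0], [431.0, 351.0]]
```

Run:
```python
import cv2
g=cv2.imread('pics/w3.png',0)
for r in range(188,228): print(r,' '.join('%3d'%x for x in g[r,286:312]))
```

```text
188 160 161 160 161 160 162 160 163 135  81  70  70  68  70  71  66  67  79 105 139 158 158 158 157 157 158
189 165 162 162 163 162 161 163 147 108  71  70  71  69  71  68  69  63  61  65  98 136 159 161 159 157 157
190 165 163 164 165 164 163 148 112  73  69  69  69  69  71  70  71  71  66  65  66  99 139 157 159 158 157
191 164 164 165 161 165 154 121  77  66  70  71  73  75  81  86  79  73  69  70  66  69 100 140 158 160 161
192 165 165 163 163 162 145  94  69  70  72  79  97 126 144 145 134 107  75  70  67  64  81 130 162 163 160
193 162 160 161 161 161 134  77  68  70  82 115 144 158 163 163 163 140 106  82  70  69  74 122 160 165 160
194 162 161 163 161 153 121  73  68  72 108 150 162 161 162 161 164 158 139 103  73  70  68  97 142 162 163
195 162 162 163 163 150 112  70  68  75 122 163 162 161 160 162 161 162 158 126  71  68  70  84 132 163 165
196 159 161 162 161 146 103  73  65  71 117 161 162 160 162 162 162 162 162 135  82  70  69  84 127 161 163
197 161 161 160 163 143  99  74  71  63  95 142 161 162 162 161 165 163 162 134  74  58  56  62  86 107 107
198 161 160 161 162 
[... 2519 characters left out ...]
  62  60  61  58  57  48  58  68  70  70  70  70  69
222 179 181 166 118  81  81  79  80  81  79  79  77  68  63  64  60  59  51  41  55  68  68  70  68  69  68
223 179 179 168 129  81  77  79  82  80  80  82  78  74  67  63  60  58  53  44  54  64  70  68  69  69  68
224 179 179 177 145  86  77  80  79  80  79  82  80  79  75  69  63  58  49  42  54  61  60  56  55  55  56
225 182 179 179 149  88  77  79  82  80  81  81  80  80  76  72  66  62  60  50  56  57  57  55  50  50  47
226 180 180 179 156 107  83  77  82  78  78  80  79  81  77  79  89 100  89  59  54  55  55  58  59  59  57
227 181 177 177 169 144 108  80  77  80  80  80  81  81  80  81 100 114  90  62  56  59  60  62  62  62  65
```

Emit:
send_rows([
  {"twist": [0,0,0],"linear": [0.25,0,0],"jaw": 4.85},
  {"twist": [0,0,0],"linear": [0.5,0,0.2],"jaw": 4.85},
  {"twist": [0,0,0],"linear": [0.5,0,0.5],"jaw": 4.85},
  {"twist": [0,0,0],"linear": [0.5,0,0.5],"jaw": 4.85},
  {"twist": [0,0,0],"linear": [0.5,0,0.5],"jaw": 4.85},
])

```text
time: 7.3
ee_pos: [0.5987, 0.1662, 0.1916]
orientation: [0.395, -3.116, -0.0]
force: [1.2, 0.2, -1.5]
grip_width: 0.529
gripper_force: 5.1
```

Run:
```python
from h import *
import pickle
o=env.observe();print(o['time'],o['ee_pos'],o['grip_width']*91.8,o['force'])
im,i=snap('wrist','w4.png');pickle.dump(i,open('w4.pkl','wb'))
A=im[170:235,276:356]; A=cv2.resize(A,None,fx=9,fy=9,interpolation=cv2.INTER_CUBIC); A=cv2.convertScaleAbs(A,alpha=2.2,beta=-60); cv2.imwrite('pics/z4.png',A)
```

```text
7.3 [0.59874974 0.16617316 0.19156637] 48.60161124222692 [ 1.22473619  0.2116398  -1.54805435]
```

View pics/z4.png

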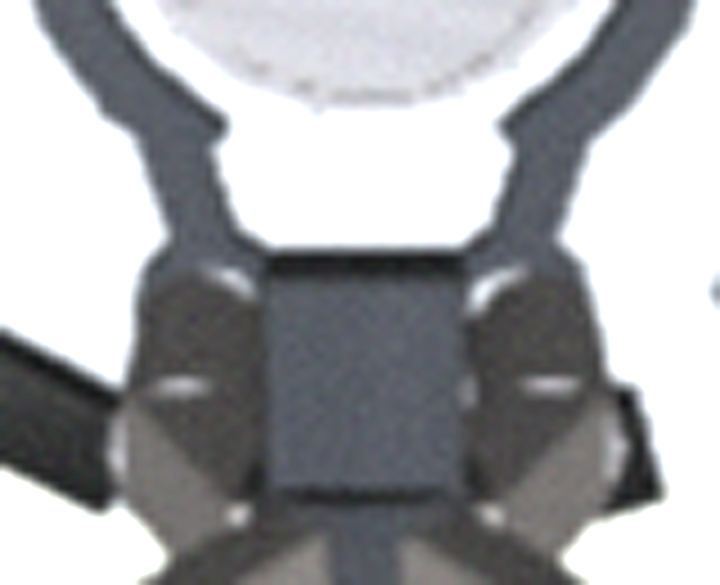

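Run:
```python
from h import *
import pickle
i=pickle.load(open('w4.pkl','rb'))
g=lambda P:((proj(i,P)-[276,170]+.5)*9-.5).round(0).tolist()
u=np.array([np.cos(np.radians(14.47)),np.sin(np.radians(14.47)),0]);v=np.array([-u[1],u[0],0])
M=np.array([.6029,.16802,.089]);E=lambda x,y:M+u*x+v*y
print('eyeL centre, hole front, outer left',g([E(0,-.014),E(-.0042,-.014),E(0,-.0215),E(-.0075,-.014)]))
T=np.array([.59875,.16617,.19157-.098])
for off in(.003,.004,.005):
  P=lambda x,y,z:T+u*(x+off)+v*y+[0,0,z]
  print(off,'sh centre,front,left',g([P(0,-.015,.004),P(-.006,-.015,.004),P(0,-.021,.004)]), 'to eye cm', ((M-T)@u-off)*100,(M-T)@v*100)
im=cv2.imread('pics/w4.png',0)
for r in range(194,212): print(r,' '.join('%3d'%x for x in im[r,288:306]))
```

```text
eyeL centre, hole front, outer left [[215.0, 306.0], [214.0, 262.0], [134.0, 306.0], [214.0, 228.0]]
0.003 sh centre,front,left [[191.0, 318.0], [190.0, 253.0], [124.0, 318.0]] to eye cm 0.1480621356593331 0.07543422690262021
0.004 sh centre,front,left [[191.0, 328.0], [190.0, 264.0], [124.0, 328.0]] to eye cm 0.048062135659333094 0.07543422690262021
0.005 sh centre,front,left [[191.0, 339.0], [190.0, 275.0], [124.0, 339.0]] to eye cm -0.05193786434066691 0.07543422690262021
194 159 158 159 161 158 139  92  68  69  72  69  69  66  73 118 156 158 158
195 161 161 159 161 160 149 112  73  72  68  70  70  69  66  93 127 147 160
196 161 162 161 162 163 147 113  72  72  66  69  66  70  62  62  79 105 138
197 162 163 161 161 153 123  84  69  71  72  70  69  67  69  61  57  65  88
198 162 164 165 156 124  83  64  71  70  69  72  72  72  68  67  67  62  57
199 164 163 165 142  88  62  66  70  71  71  79  82  82  76  74  68  67  54
200 163 161 155 118  72  68  68  67  67  65  74  87 101 119 105  77  64  53
201 160 159 149 109  71  68  65  62  62  61  65  72  82 101 111 103  70  59
202 161 163 141  92  68  64  61  60  62  62  60  61  62  69  87  96  77  63
203 161 160 136  81  65  57  61  63  62  61  61  62  61  60  67  73  69  64
204 160 159 133  75  62  62  62  62  62  61  60  59  58  62  61  59  58  62
205 163 162 136  78  57  59  63  63  61  56  62  60  64  59  58  59  56  64
206 159 160 135  80  63  59  63  62  60  64  61  62  61  60  59  59  58  63
207 159 159 135  79  60  61  63  61  59  60  63  61  61  61  62  58  57  63
208 163 153 122  71  61  59  62  64  62  62  59  62  62  61  59  58  58  61
209 160 148 111  66  59  60  61  61  63  58  58  60  59  61  60  58  60  59
210 158 142  92  61  60  64  59  61  58  65  62  64  61  58  58  59  57  61
211 158 137  78  61  60  62  63  65  68  65  64  63  62  60  62  58  55  60
```

Emit:
send_rows([
  {"twist": [0,0,0],"linear": [0,0,0.15],"jaw": 4.85},
  {"twist": [0,0,0],"linear": [0,0,0.3],"jaw": 4.85},
  {"twist": [0,0,0],"linear": [0,0,0.45],"jaw": 4.85},
  {"twist": [0,0,0],"linear": [0,0,0.55],"jaw": 4.85},
  {"twist": [0,0,0],"linear": [0,0,0.55],"jaw": 4.85},
])

```text
time: 7.85
ee_pos: [0.5987, 0.1662, 0.186]
orientation: [0.396, -3.116, -0.0]
force: [-0.3, 0.2, -1.5]
grip_width: 0.531
gripper_force: 5.1
```

Emit:
send_rows([
  {"twist": [0,0,0],"linear": [0,0,0.05],"jaw": 4.85},
  {"twist": [0,0,0],"linear": [0,0,0.1],"jaw": 4.85},
  {"twist": [0,0,0],"linear": [0,0,0.15],"jaw": 4.85},
  {"twist": [0,0,0],"linear": [0,0,0.15],"jaw": 4.85},
  {"twist": [0,0,0],"linear": [0,0,0.15],"jaw": 4.85},
])

```text
time: 8.35
ee_pos: [0.5988, 0.1662, 0.1847]
orientation: [-0.396, 3.117, 0.0]
force: [-0.4, -0.7, -0.5]
grip_width: 0.53
gripper_force: 5.1
```

Emit:
send_rows([
  {"twist": [0,0,0],"linear": [0,0,0.05],"jaw": 4.85},
  {"twist": [0,0,0],"linear": [0,0,0.1],"jaw": 4.85},
  {"twist": [0,0,0],"linear": [0,0,0.1],"jaw": 4.85},
])

```text
time: 8.65
ee_pos: [0.5988, 0.1662, 0.1837]
orientation: [-0.396, 3.117, 0.0]
force: [1.1, 0.1, -0.8]
grip_width: 0.53
gripper_force: 5.1
```

Emit:
send_rows([
  {"twist": [0,0,0],"linear": [0,0,0.05],"jaw": 4.85},
  {"twist": [0,0,0],"linear": [0,0,0.1],"jaw": 4.85},
  {"twist": [0,0,0],"linear": [0,0,0.1],"jaw": 4.85},
])

```text
time: 8.95
ee_pos: [0.5988, 0.1662, 0.1827]
orientation: [0.396, -3.117, -0.0]
force: [-0.3, -1.1, -0.6]
grip_width: 0.534
gripper_force: 5.1
```

Run:
```python
from h import *
import pickle
o=env.observe();print(o['force'],o['ee_pos'])
for k in range(3): 
    im,i=snap('wrist','w5.png')
    print(env.observe()['force'].round(2))
pickle.dump(i,open('w5.pkl','wb'))
for n in('w2','w3','w4','w5'):
    i=pickle.load(open(n+'.pkl','rb'));g=cv2.imread(f'pics/{n}.png',0)
    p=proj(i,[.5269,.1485,.089])[0];c=int(round(p[0]))
    col=g[int(p[1])-14:int(p[1])+12,c-1:c+2].mean(1); th=110
    k=[j for j in range(len(col)-1) if col[j]>th>=col[j+1]]
    print(n,p.round(1),[ (j+(col[j]-th)/(col[j]-col[j+1])-14-(p[1]%1)).round(2) for j in k])
    # ring outer width at centre
    p=proj(i,[.5633,.1577,.089])[0];row=g[int(round(p[1]))].astype(float)
    print([j for j in range(int(p[0])-70,int(p[0])+70) if (row[j]>th)!=(row[j+1]>th)],p)
```

```text
[-0.25421611 -1.13461154 -0.6029368 ] [0.59878397 0.16619374 0.1826573 ]
[-0.28  1.06 -0.12]
[ 0.56 -0.1  -1.12]
[ 0.36  0.22 -1.6 ]
w2 [323.4  99.4] [np.float64(-3.81)]
[287, 294, 318, 329, 352, 359, 385, 386] [323.84583132 143.22468157]
w3 [316.4  98.9] [np.float64(-4.32)]
[276, 284, 310, 322, 347, 355] [316.16286736 147.00597848]
w4 [316.4 106. ] [np.float64(-4.23)]
[276, 283, 292, 293, 309, 322, 347, 355, 382] [316.11000536 154.5480546 ]
w5 [316.4 105.9] [np.float64(-4.42)]
[274, 282, 309, 322, 349, 357, 385] [316.16842444 156.07275799]
```

Emit:
send_rows([
  {"twist": [0,0,0],"linear": [0,0,0.05],"jaw": 4.85},
  {"twist": [0,0,0],"linear": [0,0,0.1],"jaw": 4.85},
  {"twist": [0,0,0],"linear": [0,0,0.15],"jaw": 4.85},
  {"twist": [0,0,0],"linear": [0,0,0.15],"jaw": 4.85},
])

```text
time: 9.5
ee_pos: [0.5987, 0.1662, 0.1811]
orientation: [0.396, -3.116, -0.0]
force: [0.4, -0.1, -0.9]
grip_width: 0.527
gripper_force: 5.1
```

```bash
cat > tilt.py <<'E'
from h import *
import pickle,sys
n=sys.argv[1];F=[]
im,i=snap('wrist',n+'.png');pickle.dump(i,open(n+'.pkl','wb'))
for k in range(2): F.append(env.observe()['force']); snap('wrist','t.png')
o=env.observe();F.append(o['force']);print('F',np.mean(F,0).round(2),o['ee_pos'].round(4),(o['grip_width']*91.8).round(2),o['gripper_force'],o['time'])
g=cv2.imread(f'pics/{n}.png',0);th=110
p=proj(i,[.5269,.1485,.089])[0];c=int(round(p[0]))
col=g[int(p[1])-14:int(p[1])+12,c-1:c+2].mean(1)
print('back',[ (j+(col[j]-th)/(col[j]-col[j+1])-14-(p[1]%1)).round(2) for j in range(len(col)-1) if col[j]>th>=col[j+1]])
p=proj(i,[.5633,.1577,.089])[0];row=g[int(round(p[1]))].astype(float)
print([j for j in range(int(p[0])-60,int(p[0])+60) if (row[j]>th)!=(row[j+1]>th)],p)
E
python3 tilt.py w6
```

```text
Traceback (most recent call last):
  File "tilt.py", line 6, in <module>
    o=env.observe();F.append(o['force']);print('F',np.mean(F,0).round(2),o['ee_pos'].round(4),(o['grip_width']*91.8).round(2),o['gripper_force'],o['time'])
                                                                                              ^^^^^^^^^^^^^^^^^^^^^^^^^^^^
AttributeError: 'float' object has no attribute 'round'
```

```bash
sed -i "s/(o\['grip_width'\]\*91.8).round(2)/o['grip_width']*91.8/" tilt.py; python3 tilt.py w6
python3 - <<'E'
import cv2
im=cv2.imread('pics/w6.png',0)
for r in range(192,212): print(r,' '.join('%3d'%x for x in im[r,286:306]))
E
```

```text
F [-0.1   0.31 -1.23] [0.5988 0.1662 0.1813] 48.735458272783376 5.08857361972332 9.8
back [np.float64(-3.81)]
[274, 282, 286, 288, 291, 292, 310, 322, 343, 345, 349, 357] [316.17602756 156.35870407]
192 158 157 156 157 151 124  75  68  70  67  68  70  65  69 117 158 160 160 159 160
193 155 158 158 159 157 138  93  68  70  69  71  70  69  66  90 135 158 158 158 156
194 157 157 157 158 159 152 122  75  68  71  68  69  70  61  69 121 156 157 156 157
195 156 159 156 158 160 159 134  86  69  70  70  69  68  64  66 111 153 160 157 157
196 158 160 160 159 159 161 142  98  70  70  71  66  70  66  62  89 140 157 158 157
197 162 159 159 161 160 161 153 123  76  65  68  68  70  71  62  65 104 139 145 144
198 161 162 159 160 163 162 160 135  81  67  70  70  70  72  67  59  66  89 111 114
199 162 161 160 163 164 162 147 108  69  69  70  70  68  69  69  67  54  55  70  71
200 165 164 163 165 164 143 101  70  64  69  68  66  69  68  69  69  65  61  55  47
201 165 164 167 163 151 108  64  58  63  63  62  62  63  64  65  64  68  68  61  57
202 164 164 163 165 139  79  61  65  62  61  62  61  60  61  57  62  63  67  67  65
203 163 161 163 161 133  71  63  63  59  61  61  62  58  61  61  63  57  66  63  65
204 160 162 161 154 118  69  60  58  61  60  62  61  62  62  61  61  59  59  58  65
205 162 162 160 150 111  64  58  59  63  63  62  62  62  62  61  62  61  61  57  62
206 161 163 161 140  93  61  60  61  58  60  60  62  62  61  61  60  60  58  59  61
207 160 163 163 141  93  61  57  61  61  62  60  59  59  61  59  59  59  57  58  59
208 160 162 164 156 121  68  59  62  62  61  63  60  60  60  60  61  61  59  59  60
209 162 159 162 153 119  66  61  61  61  62  63  63  61  61  63  60  58  57  57  63
210 159 161 159 145  99  62  60  60  60  61  59  61  59  61  62  62  61  58  57  62
211 161 164 160 138  87  58  59  61  64  63  63  61  64  61  57  60  58  58  55  59
```

Emit:
send_rows([
  {"twist": [0,0,0],"linear": [0,0,0],"jaw": 4.6},
  {"twist": [0,0,0],"linear": [0.02,0,0],"jaw": 4.4},
  {"twist": [0,0,0],"linear": [0.05,0,0],"jaw": 4.2},
  {"twist": [0,0,0],"linear": [0.1,0,0],"jaw": 4.0},
  {"twist": [0,0,0],"linear": [0.1,0,0],"jaw": 4.0},
])

```text
time: 10.3
ee_pos: [0.5978, 0.1661, 0.1813]
orientation: [-0.396, 3.116, 0.0]
force: [0.3, 0.2, -0.6]
grip_width: 0.443
gripper_force: 17.6
```

```bash
python3 tilt.py w7
python3 - <<'E'
import cv2,numpy as np
A=cv2.imread('pics/w6.png')[85:235,256:376];B=cv2.imread('pics/w7.png')[85:235,256:376]
A=cv2.resize(np.hstack([A,B]),(800,500),interpolation=cv2.INTER_CUBIC); cv2.imwrite('pics/z7.png',cv2.convertScaleAbs(A,alpha=2,beta=-50))
E
```

```text
F [ 0.07  1.08 -0.38] [0.5978 0.166  0.1813] 40.141157933559036 17.62959435058292 10.45
back [np.float64(-3.62)]
[272, 280, 291, 292, 309, 322, 352, 360] [316.06631117 157.65342348]
```

View pics/z7.png

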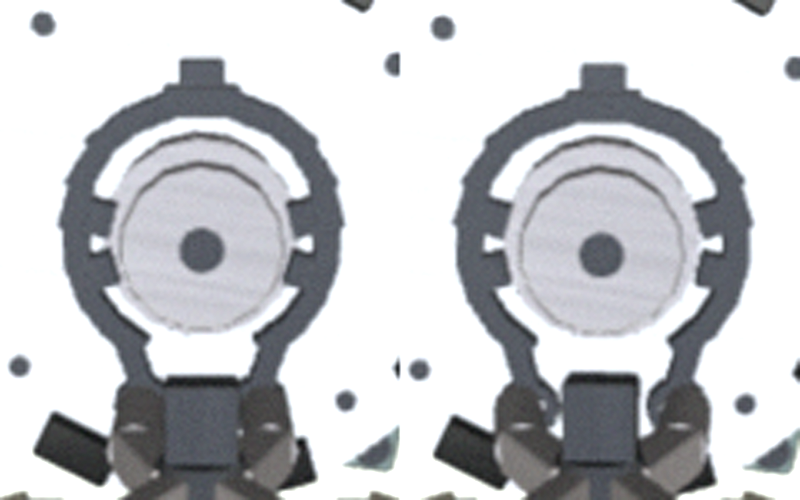

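The ring spreads symmetrically: right panel eyes at about x=545 and 660, with the back tab still lined up with the nose. Continue spreading, moving in to compensate.

Emit:
send_rows([
  {"twist": [0,0,0],"linear": [0.03,0,0],"jaw": 3.8},
  {"twist": [0,0,0],"linear": [0.06,0,0],"jaw": 3.6},
  {"twist": [0,0,0],"linear": [0.1,0,0],"jaw": 3.4},
  {"twist": [0,0,0],"linear": [0.13,0,0],"jaw": 3.2},
  {"twist": [0,0,0],"linear": [0.17,0,0],"jaw": 3.1},
])

```text
time: 10.95
ee_pos: [0.5961, 0.1655, 0.1811]
orientation: [0.396, -3.116, -0.0]
force: [0.8, -0.0, -1.7]
grip_width: 0.345
gripper_force: 20.3
```

```bash
cat > meas.py <<'E'
import sys,subprocess
subprocess.run(['python3','tilt.py',sys.argv[1]])
from h import *
import pickle
n=sys.argv[1];i=pickle.load(open(n+'.pkl','rb'));g=cv2.imread(f'pics/{n}.png',0)
nz=proj(i,[.5640,.1579,.1])[0]
# nose hole centroid (dark blob), ring lug gaps at ring rows
x,y=nz.round().astype(int);w=g[y-9:y+10,x-9:x+10]<105;yy,xx=np.nonzero(w);print('nose px',nz.round(1),'hole',xx.mean()+x-9,yy.mean()+y-9)
c=int(round(xx.mean()+x-9))
for r in range(y-12,y+7,2):
    row=g[r].astype(float);print(r,[j for j in range(c-62,c+62) if (row[j]>110)!=(row[j+1]>110)])
E
python3 meas.py w8
```

```text
F [-0.26  0.06 -1.83] [0.5961 0.1655 0.1812] 31.328387792441738 20.25705504231155 11.1
back [np.float64(1.71)]
[271, 284, 291, 292, 309, 322, 339, 340, 346, 360] [316.20621759 159.99926867]
nose px [316.3 163.3] hole 316.25165562913907 163.3046357615894
151 [272, 288, 294, 295, 336, 337, 343, 359]
153 [272, 287, 293, 294, 337, 339, 344, 359]
155 [272, 280, 282, 286, 292, 293, 338, 339, 345, 348, 351, 359]
157 [272, 279, 291, 292, 313, 319, 352, 359]
159 [271, 280, 310, 321, 347, 349, 351, 360]
161 [271, 285, 291, 292, 309, 322, 339, 340, 346, 360]
163 [271, 285, 291, 292, 308, 323, 346, 360]
165 [272, 285, 309, 323, 340, 341, 346, 359]
167 [272, 285, 291, 292, 309, 322, 346, 359]
169 [272, 286, 311, 320, 346, 359]
```

Emit:
send_rows([
  {"twist": [0,0,0],"linear": [0.02,0,0],"jaw": 3.0},
  {"twist": [0,0,0],"linear": [0.05,0,0],"jaw": 2.9},
  {"twist": [0,0,0],"linear": [0.06,0,0],"jaw": 2.8},
  {"twist": [0,0,0],"linear": [0.06,0,0.2],"jaw": 2.8},
  {"twist": [0,0,0],"linear": [0.06,0,0.4],"jaw": 2.8},
])

```text
time: 11.6
ee_pos: [0.5957, 0.1654, 0.1772]
orientation: [-0.395, 3.116, 0.0]
force: [0.3, -0.3, -1.7]
grip_width: 0.308
gripper_force: 20.8
```

Emit:
send_rows([
  {"twist": [0,0,0],"linear": [0,0,0.2],"jaw": 2.8},
  {"twist": [0,0,0],"linear": [0,0,0.4],"jaw": 2.8},
  {"twist": [0,0,0],"linear": [0,0,0.6],"jaw": 2.8},
  {"twist": [0,0,0],"linear": [0,0,0.7],"jaw": 2.8},
  {"twist": [0,0,0],"linear": [0,0,0.7],"jaw": 2.8},
])

```text
time: 12.1
ee_pos: [0.5955, 0.1654, 0.17]
orientation: [0.395, -3.116, -0.0]
force: [0.1, -0.2, -0.6]
grip_width: 0.308
gripper_force: 20.8
```

```bash
python3 meas.py w9
```

```text
F [ 0.29 -0.11 -1.4 ] [0.5957 0.1654 0.1703] 28.102854693871993 20.819583255797625 12.25
back [np.float64(-1.45)]
[269, 283, 290, 291, 309, 322, 348, 362] [316.22118882 163.20634233]
nose px [316.3 166.8] hole 316.19018404907973 166.94478527607362
155 [270, 278, 292, 294, 337, 339, 353, 361]
157 [270, 278, 291, 293, 338, 340, 354, 362]
159 [269, 278, 281, 282, 290, 292, 349, 351, 353, 362]
161 [269, 283, 311, 320, 340, 341, 348, 362]
163 [269, 283, 290, 291, 309, 322, 348, 362]
165 [270, 283, 290, 291, 308, 323, 340, 342, 348, 362]
167 [270, 284, 290, 291, 308, 323, 348, 361]
169 [270, 281, 290, 291, 309, 323, 340, 342, 352, 361]
171 [270, 278, 309, 322, 340, 341, 353, 361]
173 [271, 279, 311, 320, 352, 360]
```

Emit:
send_rows([
  {"twist": [0,0,0],"linear": [0,0,0.2],"jaw": 2.8},
  {"twist": [0,0,0],"linear": [0,0,0.4],"jaw": 2.8},
  {"twist": [0,0,0],"linear": [0,0,0.6],"jaw": 2.8},
  {"twist": [0,0,0],"linear": [0,0,0.7],"jaw": 2.8},
  {"twist": [0,0,0],"linear": [0,0,0.7],"jaw": 2.8},
])

```text
time: 12.75
ee_pos: [0.5955, 0.1654, 0.163]
orientation: [0.396, -3.116, -0.0]
force: [0.9, -0.4, -0.8]
grip_width: 0.305
gripper_force: 20.7
```

Emit:
send_rows([
  {"twist": [0,0,0],"linear": [0,0,0.15],"jaw": 2.8},
  {"twist": [0,0,0],"linear": [0,0,0.3],"jaw": 2.8},
  {"twist": [0,0,0],"linear": [0,0,0.3],"jaw": 2.8},
])

```text
time: 13.05
ee_pos: [0.5955, 0.1654, 0.16]
orientation: [0.395, -3.116, -0.0]
force: [1.0, -0.4, -1.5]
grip_width: 0.308
gripper_force: 20.8
```

Emit:
send_rows([
  {"twist": [0,0,0],"linear": [0,0,0.15],"jaw": 2.8},
  {"twist": [0,0,0],"linear": [0,0,0.3],"jaw": 2.8},
  {"twist": [0,0,0],"linear": [0,0,0.3],"jaw": 2.8},
])

```text
time: 13.35
ee_pos: [0.5955, 0.1653, 0.157]
orientation: [0.396, -3.116, 0.0]
force: [-0.1, -0.1, -0.9]
grip_width: 0.309
gripper_force: 12.0
```

```bash
python3 meas.py w10
python3 - <<'E'
import cv2
A=cv2.imread('pics/w10.png')[80:240,246:386]
cv2.imwrite('pics/z10.png',cv2.convertScaleAbs(cv2.resize(A,(525,600),interpolation=cv2.INTER_CUBIC),alpha=2,beta=-50))
E
```

```text
F [-0.13  0.14 -1.63] [0.5956 0.1654 0.1572] 28.095001179248115 12.029852257110178 13.5
back [np.float64(-6.28)]
[273, 283, 289, 290, 310, 322, 347, 358] [316.35352557 166.45430344]
nose px [316.5 170.4] hole 316.17977528089887 170.67415730337078
158 [272, 285, 291, 293, 339, 341, 346, 359]
160 [272, 284, 290, 292, 340, 342, 351, 359]
162 [272, 284, 289, 291, 341, 342, 351, 359]
164 [273, 283, 289, 290, 312, 320, 341, 343, 348, 358]
166 [273, 283, 289, 290, 310, 322, 347, 358]
168 [273, 282, 308, 323, 347, 358]
170 [274, 283, 289, 290, 308, 324, 342, 343, 347, 357]
172 [275, 284, 308, 323, 342, 343, 347, 356]
174 [276, 285, 309, 323, 347, 356]
176 [276, 285, 310, 321, 346, 355]
```

View pics/z10.png

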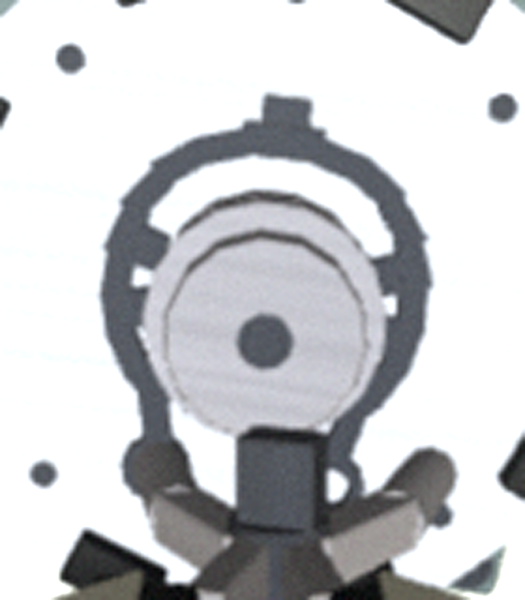

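The right pin (435,470) has slipped out of the right eye (340,480), and the left pin still covers the left eye. I'll relax the jaws, lift clear, and re-engage.

Emit:
send_rows([
  {"twist": [0,0,0],"linear": [0,0,0],"jaw": 3.2},
  {"twist": [0,0,0],"linear": [0,0,0],"jaw": 3.6},
  {"twist": [0,0,0],"linear": [0,0,0],"jaw": 4.0},
  {"twist": [0,0,0],"linear": [0,0,0],"jaw": 4.1},
  {"twist": [0,0,0],"linear": [0,0,0],"jaw": 4.1},
])

```text
time: 14.0
ee_pos: [0.5956, 0.1655, 0.1573]
orientation: [-0.396, 3.116, 0.001]
force: [0.4, 0.5, -0.7]
grip_width: 0.448
gripper_force: 1.6
```

Emit:
send_rows([
  {"twist": [0,0,0],"linear": [0,0,-0.3],"jaw": 4.1},
  {"twist": [0,0,0],"linear": [0,0,-0.6],"jaw": 4.1},
  {"twist": [0,0,0],"linear": [0,0,-1],"jaw": 4.1},
  {"twist": [0,0,0],"linear": [0,0,-1.5],"jaw": 4.1},
  {"twist": [0,0,0],"linear": [0,0,-2],"jaw": 4.1},
])

```text
time: 14.5
ee_pos: [0.5957, 0.1655, 0.178]
orientation: [-0.396, 3.116, 0.0]
force: [-0.2, -0.5, -0.2]
grip_width: 0.448
gripper_force: 0.0
```

```bash
python3 meas.py w11
python3 - <<'E'
import cv2
g=cv2.imread('pics/w11.png',0)
for r in range(92,226,2): print(r,''.join('#' if v<80 else '+' if v<110 else '-' if v<140 else '.' for v in g[r,256:376]))
E
```

```text
F [-0.08  0.53 -0.63] [0.5959 0.1655 0.1779] 40.88635641468099 0.0 14.65
back [np.float64(-5.29)]
[276, 286, 291, 292, 309, 321, 339, 340, 344, 355] [316.09680088 161.05043877]
nose px [316.2 164.5] hole 316.0794701986755 164.66225165562915
152 [275, 287, 293, 295, 336, 338, 343, 356]
154 [275, 287, 292, 294, 337, 339, 344, 346, 348, 355]
156 [275, 286, 291, 293, 338, 339, 348, 355]
158 [276, 286, 291, 292, 313, 318, 348, 355]
160 [276, 286, 291, 292, 310, 321, 339, 340, 345, 355]
162 [276, 285, 291, 292, 309, 322, 339, 341, 345, 355]
164 [277, 285, 291, 292, 308, 323, 344, 354]
166 [277, 286, 309, 323, 345, 353]
168 [278, 287, 309, 322, 344, 353]
170 [279, 287, 311, 320, 343, 352]
92 ..........--++-..............................................................................................-..........
94 .........+#####+........................................................................................................
96 .........+#####+........................................................................................................
98 ..........++#++-..................
[... 7261 characters left out ...]
+++#######################++++++++++++++-..................................
216 .............+#########+-.........-+++++++++################################+++++++-....................................
218 ............+##############+-.......--+++############+++#######+++#############+-...........--------+--++--...........-+
220 ...........+###################+-.....+###########++++++########++++############+-......--+################-.......-++++
222 ..........+########################++##########++++++++########+##+++#+####################################-....-+###++-
224 .........-##################################+++++++++++########+#+##++++++##++++++#########################-.-+######++-
```

Emit:
send_rows([
  {"twist": [0,0,0],"linear": [0,0,0.6],"jaw": 4.2},
  {"twist": [0,0,0],"linear": [0,0,1.2],"jaw": 4.2},
  {"twist": [0,0,0],"linear": [0,0,1.8],"jaw": 4.1},
  {"twist": [0,0,0],"linear": [0,0,2.0],"jaw": 4.1},
  {"twist": [0,0,0],"linear": [0,0,2.0],"jaw": 4.0},
])

```text
time: 15.15
ee_pos: [0.5953, 0.1653, 0.1565]
orientation: [0.395, -3.115, -0.0]
force: [-0.1, -1.2, -2.2]
grip_width: 0.438
gripper_force: 6.4
```

Emit:
send_rows([
  {"twist": [0,0,0],"linear": [0,0,0],"jaw": 3.9},
  {"twist": [0,0,0],"linear": [0,0,0],"jaw": 3.7},
  {"twist": [0,0,0],"linear": [0,0,0],"jaw": 3.6},
  {"twist": [0,0,0],"linear": [0,0,0],"jaw": 3.5},
  {"twist": [0,0,0],"linear": [0,0,0],"jaw": 3.5},
])

```text
time: 15.65
ee_pos: [0.5956, 0.1654, 0.1573]
orientation: [-0.396, 3.116, 0.0]
force: [-0.1, 0.1, -0.9]
grip_width: 0.381
gripper_force: 10.5
```

```bash
python3 tilt.py w12
python3 - <<'E'
import cv2
g=cv2.imread('pics/w12.png',0)
for r in range(150,232,2): print(r,''.join('#' if v<66 else '+' if v<78 else '-' if v<100 else '.' for v in g[r,256:376]))
E
```

```text
F [ 0.43 -0.26 -1.14] [0.5956 0.1654 0.1572] 35.14710128154843 10.531409487894052 15.8
back [np.float64(-6.18)]
[273, 283, 289, 290, 309, 322, 347, 358] [316.25744939 166.11835085]
150 ..................-++++++---+++-........-+-...................................---........-+++++++++++++-................
152 ..................-++++++..............-..................................................-+++++++++++++................
154 ..................+++++++..................................................................+++++++++++++-...............
156 .................-+++++++----......................................................-.......-++++++++++++-...............
158 .................-++++++++++-...............................................................--.-+++++++-................
160 .................-++++++++++-...................................................................#++++++.................
162 ..................+++++++++-....................................................................#++++++.................
164 ..................+++++++++-............
[... 3505 characters left out ...]
##############################+---------------.............................
222 ...........-####-............---------------+++########################+------------------..............................
224 ..........-#########-.........---------------..-###########+############+---------------................................
226 .........-#############+-........-----------++########++++##+++++##########+---------...................................
228 ........-##################+-......-------+#########++++++####+++++##########+-----.....................................
230 .......-########################-......-+#########++++++++++##+++++++##########+-......-######+......................-+#
```

Emit:
send_rows([
  {"twist": [0,0,0],"linear": [0,0,-0.2],"jaw": 3.5},
  {"twist": [0,0,0],"linear": [0,0,-0.5],"jaw": 3.5},
  {"twist": [0,0,0],"linear": [0,0,-0.8],"jaw": 3.5},
  {"twist": [0,0,0],"linear": [0,0,-1.2],"jaw": 3.5},
  {"twist": [0,0,0],"linear": [0,0,-1.2],"jaw": 3.5},
])

```text
time: 16.3
ee_pos: [0.596, 0.1654, 0.1701]
orientation: [-0.395, 3.115, 0.0]
force: [0.9, -0.1, -1.7]
grip_width: 0.381
gripper_force: 10.5
```

```bash
python3 tilt.py w13
python3 - <<'E'
import cv2
g=cv2.imread('pics/w13.png',0)
for r in range(100,230,2): print(r,''.join('#' if v<66 else '+' if v<78 else '-' if v<100 else '.' for v in g[r,256:376]))
E
```

```text
F [-0.29  0.08 -1.37] [0.5956 0.1654 0.1692] 34.830309476155364 10.530594525639572 16.45
back [np.float64(-5.81)]
[275, 285, 310, 322, 346, 356] [316.30414118 162.33894793]
100 ........................................................................................................................
102 ........................................................................................................................
104 ........................................................................................................................
106 .............................................................+++++++++--..............................................-+
108 ............................................................-+++++++++++..............................................-+
110 ............................................................-++++++++++-................................................
112 .......................................................-++++++++++++++++................................................
114 ...............................................-
[... 6497 characters left out ...]
####+++++#++++++++++++++#########+-------------............................
220 ............############+-...------------++################################+----------------............................
222 ...........#################----------------++#########################+--------------------............................
224 ..........###################----------------..-########+###############+-.--------------####.......................+++-
226 .........######################+-------------+########+++++###+++##########+----------+######-...................-+++++-
228 .........-########################+-------+##########++--+####+++++##########+------##########................-+++++++--
```

Run:
```python
from h import *
import pickle
i=pickle.load(open('w2.pkl','rb'))
a,b=(200+133.5/3-.5,60+235.5/3-.5),(200+606.5/3-.5,60+235.5/3-.5)
for z in(.04,.045,.05,.055,.06): 
    A,B=onz(i,a,z),onz(i,b,z);print(z,np.linalg.norm(A-B),(A+B)/2)
i=pickle.load(open('w13.pkl','rb'))
for z in(.04,.045,.05,.055,.06):
    l,r=onz(i,(289,198.7),z),onz(i,(333,203),z);t=onz(i,(322,105.5),z);m=(l+r)/2
    print(z,'sep',np.linalg.norm(l-r).round(4),'mid',m[:2].round(4),'yaw',(np.degrees(np.arctan2(*(r-l)[[1,0]]))-90).round(1),'tab-mid',np.linalg.norm(m-t).round(4),'nose-mid',(m-[.564,.1579,z])[:2].round(4))
g=cv2.imread('pics/w2.png').astype(int)
for r in(136,139): print(r,g[r,238:252].sum(1).tolist(),g[r,395:410].sum(1).tolist())
i=pickle.load(open('w2.pkl','rb'));print('closed tab-mid',np.linalg.norm(onz(i,(323.5,95.5),.089)-onz(i,(324.7,188.2),.089)))
```

```text
0.04 0.16334501211145588 [0.56292024 0.15793533 0.04      ]
0.045 0.16095874803895371 [0.56250978 0.15771496 0.045     ]
0.05 0.15857248396645152 [0.56209932 0.15749458 0.05      ]
0.055 0.15618621989394937 [0.56168886 0.1572742  0.055     ]
0.06 0.1537999558214472 [0.5612784  0.15705383 0.06      ]
0.04 sep 0.0407 mid [0.6071 0.1642] yaw 8.6 tab-mid 0.0851 nose-mid [0.0431 0.0063]
0.045 sep 0.04 mid [0.6056 0.1639] yaw 8.6 tab-mid 0.0837 nose-mid [0.0416 0.006 ]
0.05 sep 0.0393 mid [0.6042 0.1636] yaw 8.6 tab-mid 0.0822 nose-mid [0.0402 0.0057]
0.055 sep 0.0386 mid [0.6028 0.1633] yaw 8.6 tab-mid 0.0807 nose-mid [0.0388 0.0054]
0.06 sep 0.0379 mid [0.6013 0.163 ] yaw 8.6 tab-mid 0.0792 nose-mid [0.0373 0.0051]
136 [537, 536, 534, 550, 564, 557, 493, 474, 476, 483, 477, 478, 477, 478] [488, 484, 487, 490, 483, 487, 479, 538, 550, 550, 543, 532, 535, 541, 554]
139 [548, 559, 563, 565, 580, 575, 531, 495, 492, 490, 493, 488, 485, 490] [486, 481, 485, 485, 486, 483, 487, 533, 553, 549, 545, 535, 548, 551, 559]
closed tab-mid 0.08192916832444397
```

Run:
```python
from h import *
import pickle
i=pickle.load(open('w13.pkl','rb'))
o=env.observe();Rm=R.from_rotvec(o['orientation']).as_matrix();u=-Rm[:,0];T=np.array(o['ee_pos']);print(T,u)
for z in(.072,.075,.078):
    S=onz(i,(316.3,198.5),z)+.006*u; print(z,'axis',S[:2],'offset from TCP u,v',(S-T)@u,(S-T)@Rm[:,1])
```

```text
[0.59556916 0.16540134 0.16923775] [9.68289634e-01 2.49830301e-01 7.24129696e-05]
0.072 axis [0.60068879 0.16743433] offset from TCP u,v 0.005458152224668864 0.0006822267498958933
0.075 axis [0.59986466 0.16720754] offset from TCP u,v 0.004603712674343432 0.0006687436775725176
0.078 axis [0.59904053 0.16698074] offset from TCP u,v 0.003749273124017779 0.0006552606052491705
```

Emit:
send_rows([
  {"twist": [0,0,2],"linear": [-0.1,-0.15,0],"jaw": 3.8},
  {"twist": [0,0,5.8],"linear": [-0.27,-0.4,0],"jaw": 4.2},
  {"twist": [0,0,5.8],"linear": [-0.27,-0.4,0.4],"jaw": 4.2},
  {"twist": [0,0,5.8],"linear": [-0.27,-0.4,0.9],"jaw": 4.2},
  {"twist": [0,0,5.8],"linear": [-0.27,-0.4,0.9],"jaw": 4.2},
])

```text
time: 16.95
ee_pos: [0.5985, 0.1622, 0.1589]
orientation: [0.239, -3.13, 0.0]
force: [0.3, -0.6, -1.0]
grip_width: 0.455
gripper_force: 9.6
```

```bash
cat > asc.py <<'E'
import sys,cv2
n,r0,r1,c0,c1=sys.argv[1],*map(int,sys.argv[2:6])
g=cv2.imread(f'pics/{n}.png',0);print('    '+''.join(str(c//10%10) if c%10==0 else ' ' for c in range(c0,c1)))
for r in range(r0,r1): print(r,''.join('#' if v<66 else '+' if v<78 else '-' if v<110 else '.' for v in g[r,c0:c1]))
E
python3 tilt.py w14; python3 asc.py w14 180 220 270 366
```

```text
F [-0.12  0.24 -1.25] [0.5991 0.1623 0.1601] 41.947566680520396 9.64069305351586 17.1
back [np.float64(-5.39)]
[274, 284, 289, 290, 310, 323, 348, 358] [316.7564318  162.71207565]
    7         8         9         0         1         2         3         4         5         6     
180 ............-+++++++-....................................................--+++++-...............
181 .............-++++++--...................................................-++++++-...............
182 ..............-++++++--.................................................-++++++-................
183 ...............-++++++-...............................................--+++++--.................
184 ................-+++++--..............................................-+++++-...................
185 ................-+++++++-............................................-++++++-...................
186 .................+++++++-...........................................-+++++++....................
187 .................-++++++-...........................................-++++++-....................
188 .......
[... 2520 characters left out ...]
..............+--++##########+--+++++++++++++++++++++#+-+##########++-----....................
214 ................----++#############++++++++++++++++++++##############+------....................
215 ................----+++############++++++++++++++++++++############++------.....................
216 ................-------+###########++++++++++++++++++++###########+--------.....................
217 .................------++##########++++++++++++++++++++##########+---------.....................
218 .................--------+#########++++++++++++++++++++#########+-----------....................
219 .................---------+########++++++++++++++++++++#######++-----------.....................
```

Run:
```python
from h import *
import pickle
i=pickle.load(open('w14.pkl','rb'))
T=np.array([.5991,.1623,.1601]);u=np.array([.989,.150,0]);v=np.array([-.15,.989,0])
for z in(.050,.052,.054):
  l,r=onz(i,(292.5,203),z),onz(i,(338.5,203.3),z);m=(l+r)/2;print(z,np.linalg.norm(l-r),m,(m-T)@u*1000,(m-T)@v*1000)
for z in(.063,.066,.069):
  S=onz(i,(315.5,198.2),z)+.006*u;print(z,'sh',(S-T)@u*1000,(S-T)@v*1000)
```

```text
0.05 0.039288794714707705 [0.6042347  0.16317613 0.05      ] 5.209637751614146 0.09629031609126006
0.052 0.038995635055920734 [0.60365002 0.16308184 0.052     ] 4.617247693287345 0.09073905123429041
0.054 0.03870247539713373 [0.60306534 0.16298755 0.054     ] 4.024857634960655 0.08518778637730416
0.063 sh 3.1845692768401324 0.049024889987394196
0.066 sh 2.345133077568097 0.0408295290447183
0.069 sh 1.5056968782960656 0.032634168102069865
```

Emit:
send_rows([
  {"twist": [0,0,0],"linear": [-0.12,0,0],"jaw": 4.2},
  {"twist": [0,0,0],"linear": [-0.12,0,0.2],"jaw": 4.2},
  {"twist": [0,0,0],"linear": [-0.12,0,0.4],"jaw": 4.2},
  {"twist": [0,0,0],"linear": [-0.12,0,0.6],"jaw": 4.2},
  {"twist": [0,0,0],"linear": [-0.12,0,0.8],"jaw": 4.2},
])

```text
time: 17.6
ee_pos: [0.6016, 0.1624, 0.1538]
orientation: [-0.237, 3.129, 0.0]
force: [-0.4, 0.5, 9.8]
grip_width: 0.457
gripper_force: 10.6
```

Emit:
send_rows([
  {"twist": [0,0,0],"linear": [0,0,0.1],"jaw": 4.2},
  {"twist": [0,0,0],"linear": [0,0,0.2],"jaw": 4.2},
  {"twist": [0,0,0],"linear": [0,0,0.2],"jaw": 4.2},
])

```text
time: 17.9
ee_pos: [0.6022, 0.1624, 0.1529]
orientation: [-0.237, 3.126, 0.0]
force: [-0.2, -0.9, 10.4]
grip_width: 0.454
gripper_force: 10.8
```

```bash
python3 tilt.py w15; python3 asc.py w15 186 216 270 366
```

```text
F [-0.05 -0.81 11.05] [0.6022 0.1624 0.153 ] 42.47646318965036 10.740527040106826 18.05
back [np.float64(-4.78)]
[273, 284, 310, 324, 349, 360] [317.34240543 158.08110694]
    7         8         9         0         1         2         3         4         5         6     
186 ..................+++++++-..........................................-#++++++....................
187 ..................-+++++#-..........................................+++++++-....................
188 ..................-+++++++..........................................#++++++-....................
189 ..................-+++++++.........................................-+++++++.....................
190 ...................+++++++-........................................+#+++#+-.....................
191 ..................-++++++##-......................................-#++++++-.....................
192 .................-#+++++++###-..................................-+##+++++++-....................
193 ................+#+++++++++###-......------------------........-+##+++++++++-...................
194 ...............
[... 1502 characters left out ...]
..............-#+++-----++##+...-++++++++++++++++++++#-....+########++++-+-...................
210 ................-++++++++######-..-++++++++++++++++++++#+...-##########++----...................
211 ................---++##########+--+++++++++++++++++++++##--+##########++-----...................
212 ................----++#############++++++++++++++++++++##############++-----....................
213 ................-----++#######+####++++++++++++++++++++############+++------....................
214 ................------++###########++++++++++++++++++++############+--------....................
215 .................------++##########++++++++++++++++++++###########+---------....................
```

Emit:
send_rows([
  {"twist": [0,0,0],"linear": [0,0,-0.4],"jaw": 4.2},
  {"twist": [0,0,0],"linear": [0.05,0,-0.8],"jaw": 4.2},
  {"twist": [0,0,0],"linear": [0.07,0,-0.8],"jaw": 4.2},
  {"twist": [0,0,0],"linear": [0.07,0,-0.8],"jaw": 4.2},
  {"twist": [0,0,0],"linear": [0.07,0,-0.8],"jaw": 4.2},
])

```text
time: 18.55
ee_pos: [0.5994, 0.1622, 0.1576]
orientation: [0.237, -3.132, -0.0]
force: [-0.1, 0.6, -1.6]
grip_width: 0.457
gripper_force: 9.6
```

```bash
python3 tilt.py w16; python3 asc.py w16 188 212 278 352
```

```text
F [ 0.06  0.3  -1.18] [0.5996 0.1623 0.1578] 42.12160478430739 9.648752189896186 18.7
back [np.float64(0.12)]
[273, 284, 309, 323, 348, 358] [316.79944777 161.61205225]
      8         9         0         1         2         3         4         5 
188 .........-+++++++...........................................+++++++-......
189 ..........+++++++..........................................-+++++++.......
190 ..........+++++++-.........................................-#+++++-.......
191 ..........-++++++-.........................................+#+++++-.......
192 ..........-+++++++.........................................#++++++-.......
193 ...........+++++++........................................-#+++++-........
194 ..........-++++++#-..........-.----.-----------..........-+++++++-........
195 .........-++++++++##-......-+###################........-+#++++++-........
196 ........-++++++++++#+-.....+####################.......-###++##+++-.......
197 ........++++++++++++##-...-#####################......-#########+##+-.....
198 .......-++++++#++#+++#+...-#####################.....-####
[... 343 characters left out ...]
-+###############-..+++++++++++++++++++++#-...-+##########+++#++....
204 ......-+####+#########+-..-++++++++++++++++++++#-...-+#######+####+++-....
205 .......+##+###########+...-++++++++++++++++++++#-....+##############+-....
206 .......-##++##########-...-++++++++++++++++++++#-....-##########+###+.....
207 ........+++###########-...-++++++++++++++++++++#-....-#####+####+###+.....
208 ........-#############-...-++++++++++++++++++++#-.....####+----++#+#-.....
209 ........-####+---+####-...-++++++++++++++++++++#+.....+##+------++++-.....
210 ........-##+-------+##-...-++++++++++++++++++++#+....-####++++++++++-.....
211 ........++#++---++++###-..-++++++++++++++++++++#-...-###########+----.....
```

Emit:
send_rows([
  {"twist": [0,0,0],"linear": [0,0,0.1],"jaw": 4.2},
  {"twist": [0,0,0],"linear": [0,0,0.2],"jaw": 4.2},
  {"twist": [0,0,0],"linear": [0,0,0.35],"jaw": 4.2},
  {"twist": [0,0,0],"linear": [0,0,0.45],"jaw": 4.2},
  {"twist": [0,0,0],"linear": [0,0,0.45],"jaw": 4.2},
])

```text
time: 19.2
ee_pos: [0.6006, 0.1624, 0.155]
orientation: [-0.237, 3.13, 0.0]
force: [0.0, -0.5, 5.3]
grip_width: 0.459
gripper_force: 10.2
```

Emit:
send_rows([
  {"twist": [0,0,0],"linear": [0,0,-0.3],"jaw": 4.15},
  {"twist": [0,0,0],"linear": [0.14,0,-0.3],"jaw": 4.1},
  {"twist": [0,0,0],"linear": [0.14,0,-0.1],"jaw": 4.1},
  {"twist": [0,0,0],"linear": [0.14,0,0],"jaw": 4.1},
  {"twist": [0,0,0],"linear": [0.14,0,0],"jaw": 4.1},
])

```text
time: 19.7
ee_pos: [0.5992, 0.1621, 0.1549]
orientation: [-0.237, 3.13, 0.0]
force: [0.4, 0.5, 6.8]
grip_width: 0.447
gripper_force: 10.7
```

```bash
python3 tilt.py w17; python3 asc.py w17 186 212 278 352
```

```text
F [-0.05 -0.43  6.54] [0.5992 0.1621 0.155 ] 41.24697937702141 10.74545245966874 19.85
back [np.float64(-5.42)]
[273, 284, 310, 323, 349, 359] [316.94300716 162.22059561]
      8         9         0         1         2         3         4         5 
186 ........-+++++++............................................-+++++++-.....
187 .........++++++#-...........................................-#++++++-.....
188 .........-++++++-...........................................-+++++++......
189 .........-+++++++...........................................+++++++-......
190 ..........+++++++...........................................#++++++-......
191 ..........++++++#-.........................................-#++++++.......
192 ..........-+++++#-.........................................+#+++++-.......
193 ..........-+++++++...............--------------............#++++++-.......
194 ...........-++++++-.........-++++##############-..........-+++++++-.......
195 ..........-++++++##+-......-####################.........--#++#+++........
196 .........+#+++++++###-.....#####################-.......
[... 503 characters left out ...]
-+##++##########+-..+++++++++++++++++++++#-...-#+######+###++##+....
204 ......-+##++##########+-..-++++++++++++++++++++#-...-+#########+++++#+....
205 ......-+#+############+...-++++++++++++++++++++#-....++########+#+#+++....
206 ......-+#++#++########+...-++++++++++++++++++++#+....-+######+###+#+#-....
207 .......-##############-...-++++++++++++++++++++#+....-#####++-++++##+-....
208 .......-+#++#++++#####....-++++++++++++++++++++#+.....##++-------++#+-....
209 .......-+#+++--.--+###....-++++++++++++++++++++#+....-+##+------++++#-....
210 .......-##++------+###-...-++++++++++++++++++++#+....+###########+--+-....
211 .......-++++++++######+-..-++++++++++++++++++++#+...-##########++----.....
```

Emit:
send_rows([
  {"twist": [0,0,-1.3],"linear": [0,0,0],"jaw": 4.0},
  {"twist": [0,0,-1.3],"linear": [0,0,0],"jaw": 3.9},
  {"twist": [0,0,-1.3],"linear": [0,0,0],"jaw": 3.8},
  {"twist": [0,0,-1.3],"linear": [0,0,0],"jaw": 3.8},
])

```text
time: 20.25
ee_pos: [0.5989, 0.1618, 0.1544]
orientation: [-0.272, 3.128, -0.0]
force: [0.4, -1.0, 4.3]
grip_width: 0.415
gripper_force: 16.6
```

```bash
python3 tilt.py w18; python3 asc.py w18 186 212 276 354
```

```text
F [ 0.3  -1.6   5.16] [0.5987 0.1619 0.1542] 38.213779607682866 16.896524776238948 20.4
back [np.float64(-5.79)]
[275, 285, 311, 325, 350, 360] [318.58140506 163.02822822]
        8         9         0         1         2         3         4         5   
186 ...........-++++++-.............................................--+++++-......
187 ...........-+++++++.............................................-++++++-......
188 ............+++++++............................................-+++++++-......
189 ............-++++++-....................................-......+++++++-.......
190 ............-++++++-...........................................+++++++-.......
191 ............-+++++++...........................................#++++++-.......
192 .............+++++++..........................................-+++++++........
193 .............++++++#-.........................................+++++++-........
194 .............-+++++#-..........---------+--++-----............+++++++-........
195 .............++++++++-.......-+###################-..........-#++++++.........
196 ...........
[... 612 characters left out ...]
+++++++#-....-#++##########++#+.....
204 .......-+#++########--++++..+++++++++++++++++++++#+....-#++########+##+#+-....
205 .......-##+##+######+++++-..++++++++++++++++++++##+....-+++#######+#+++#+-....
206 .......-+##+##########+++...+++++++++++++++++++++#+.....++#########+#++#+.....
207 .......-++#+##########+++...-++++++++++++++++++++#+.....-+######+####+#++.....
208 .......-#+++###########+-...-++++++++++++++++++++#+.....-+####+--++#+++++.....
209 .......-+#+#++#+#######-....-++++++++++++++++++++#+......+##+------++##+-.....
210 .......-+#+#+--..--+##+.....-++++++++++++++++++++#+.....-####++++++++-++-.....
211 ........+#+++------###+-....-++++++++++++++++++++#+....-+##########++--+-.....
```

The grip force jumped to 16.9 N and the eyes followed, so the pins are engaged. I'll spread further while keeping the light press.

Emit:
send_rows([
  {"twist": [0,0,0],"linear": [0.03,0,0],"jaw": 3.65},
  {"twist": [0,0,0],"linear": [0.07,0,0],"jaw": 3.5},
  {"twist": [0,0,0],"linear": [0.1,0,0],"jaw": 3.35},
  {"twist": [0,0,0],"linear": [0.13,0,0],"jaw": 3.2},
  {"twist": [0,0,0],"linear": [0.13,0,0],"jaw": 3.2},
])

```text
time: 20.9
ee_pos: [0.5971, 0.1617, 0.1537]
orientation: [-0.273, 3.13, -0.0]
force: [0.5, -2.9, 4.8]
grip_width: 0.353
gripper_force: 19.9
```

```bash
python3 tilt.py w19; python3 asc.py w19 102 214 260 376 | awk 'NR==1||NR%2==0'
```

```text
F [ 0.9  -1.93  4.56] [0.5971 0.1618 0.1537] 32.28752951761195 19.91816164336342 21.05
back [np.float64(-4.4)]
[271, 285, 290, 291, 311, 324, 344, 345, 350, 361] [318.23016592 165.91636942]
    6         7         8         9         0         1         2         3         4         5         6         7     
102 .-.................................................................................................................-
104 ...................................................................................................................-
106 ...................................................------------.....................................................
108 ...................................................-+++++++++++-....................................................
110 ...................................................-++++++++++-.....................................................
112 ...................................................-++++++++++-.....................................................
114 ..............................................-++++++++++++
[... 5286 characters left out ...]
+######+--+++#+-......-+++++++#+++++++++++###-.........-##+#########++-........................
204 ....................+#++#####+---++#-......-++++++++++++++++++++##-.........#++#########+#+++.......................
206 ...................++##########-.-+++......-++++++++++++++++++++##+........-++#########++++++-......................
208 -+++-.............-++#############+++......-++++++++++++++++++#+##+........-+#########+#+++++.......................
210 +++++-............-+++++###########+........+#++++#+++++++++++++##+.........-##+---++#++++++-................-......
212 -+++-..............-+#+####----+##+.........++++++++++++++++++++##+.......-+###++++++++++++-...............-++++-...
```

```bash
cat > ctr.py <<'E'
from h import *
import pickle,sys
def ctr(n,tab,le,re,z=.052):
    i=pickle.load(open(n+'.pkl','rb'));t,l,r=[onz(i,p,z) for p in(tab,le,re)];m=(l+r)/2
    d=(m-t)[:2];L=np.linalg.norm(d);u=d/L;c=t[:2]+.0409*u;e=c-np.array([.564,.1579]);v=np.array([-u[1],u[0]])
    print(n,'sep',np.linalg.norm(l-r)*1000,'L',L*1000,'yaw',np.degrees(np.arctan2(u[1],u[0])),'eyeline yaw',np.degrees(np.arctan2(*(r-l)[[1,0]]))-90,'centre err u,v mm',e@u*1000,e@v*1000,'nose px',proj(i,[.564,.1579,.1])[0])
E
python3 - <<'E'
from ctr import *
ctr('w19',(317,106.7),(287.5,207),(344,206))
ctr('w18',(319,104.5),(292.3,204),(340.5,203.5))
E
python3 asc.py w18 100 116 300 340
```

```text
w19 sep 47.102160305616145 L 80.27758583266137 yaw 9.267532852834009 eyeline yaw 10.975682341327257 centre err u,v mm 0.7174299519490911 -1.2116633283698612 nose px [318.51068412 169.95054589]
w18 sep 40.19009185222078 L 79.75915085553227 yaw 8.540355095187461 eyeline yaw 10.530948473254568 centre err u,v mm 1.0282831299605208 -0.42353618018953265 nose px [318.87354726 166.94713449]
    0         1         2         3         
100 ........................................
101 ........................................
102 ..............--++--------..............
103 ..............-+++++++++++-.............
104 ..............-+++++++++++-.............
105 ..............-+++++++++++-.............
106 ..............-+++++++++++-.............
107 ..............-+++++++++++-.............
108 ..............++++++++++++-.............
109 ..........----++++++++++++--.-..........
110 .........-++++++++++++++++++++-.........
111 ........--++++++++++++++++++++-.........
112 ....---++++++++++++++++++++++++--.......
113 .---++++++++++++++++++++++++++++++--....
114 -+++++++++++++++++++++++++++++++++++--..
115 +++++++++++++++++++++++++++++++++++++++-
```

Emit:
send_rows([
  {"twist": [0,0,0],"linear": [0.03,0.03,0],"jaw": 3.1},
  {"twist": [0,0,0],"linear": [0.05,0.06,0],"jaw": 3.0},
  {"twist": [0,0,0],"linear": [0.07,0.09,0],"jaw": 2.9},
  {"twist": [0,0,0],"linear": [0.07,0.1,0],"jaw": 2.85},
  {"twist": [0,0,0],"linear": [0.07,0.1,0],"jaw": 2.85},
])

```text
time: 21.55
ee_pos: [0.5961, 0.1628, 0.1537]
orientation: [0.273, -3.13, -0.001]
force: [0.9, -1.6, 3.6]
grip_width: 0.311
gripper_force: 19.9
```

```bash
python3 tilt.py w20; python3 asc.py w20 102 214 260 376 | awk 'NR==1||NR%3==0'
```

```text
F [ 1.15 -2.42  3.79] [0.5961 0.1628 0.1537] 28.38594497950795 19.92979453294538 21.7
back [np.float64(-3.62)]
[268, 283, 309, 322, 342, 343, 348, 361] [316.35211388 167.01760872]
    6         7         8         9         0         1         2         3         4         5         6         7     
103 -................................................................................................................-++
106 ...................................................................................................................-
109 ................................................-+++++++++++-.......................................................
112 ................................................-++++++++++++.......................................................
115 .............................................----+++++++++++++---...................................................
118 ........................................---+++++++++++++++++++++++++---.............................................
121 ...............................-+++++++++++++++++++++++++++++++++++++
[... 2977 characters left out ...]
+++++++-.................-#################+-.................-++++++-.........................
199 .....................-+++++++..............-######################-...............-#++++++-.........................
202 ..................-+#++++++++##+...........-+++++++++++++++++++###-............-###+#########+......................
205 .................++#######+---++#-.........-+++++#+++++++++++++###-...........+#++#########++++-....................
208 --..............+++++#######++++++.........-+++++++++++++++++++###-...........+##########++++++-....................
211 ++++...........-+++++###########+-.........-+++++++#+++++++++++###+..........-++------++++++++-.............-.......
```

```bash
python3 - <<'E'
from ctr import *
ctr('w20',(314.3,107.6),(285,208.5),(346.7,208))
E
python3 asc.py w20 104 112 300 330;python3 asc.py w20 196 216 268 360
```

```text
w20 sep 51.50595950186326 L 81.12920388504106 yaw 10.808131400817507 eyeline yaw 10.395765926864797 centre err u,v mm 0.587237204784937 -0.8934346335582897 nose px [316.54970889 171.09895348]
    0         1         2         
104 ..............................
105 ..............................
106 ..............................
107 ..............................
108 .........------------.........
109 ........-+++++++++++-.........
110 .........++++++++++++.........
111 ........-++++++++++++.........
      7         8         9         0         1         2         3         4         5         
196 .............+++++++-.................-#################+-.................-++++++-.........
197 .............-++++++-................+####################.................+#+++++-.........
198 .............-++++++-...............-#####################.................+++++++-.........
199 .............-+++++++..............-######################-...............-#++++++-.........
200 ............-+++++++#-.............-+++++#+++++++++++++###-..............-+#++#####+-.......
201 .......
[... 743 characters left out ...]
##########++++++-....
209 .......-++++###########+++.........-+++++++++++++++++++###+...........-#########+++++++-....
210 .......-+++++##########++-.........-++++#++++++++++++++###+...........-####+#+#++++++++-....
211 .......-+++++###########+-.........-+++++++#+++++++++++###+..........-++------++++++++-.....
212 ........-+++++##########+..........-++++++++#++++++++++###+.........-+##+-----++++++++-.....
213 ........-++++++++#+--+##+...........+++#++++++++++++++++###.......-+#######++#++-+++++......
214 ........-+++++++------+##--.........++++++++++++++++++++###.....-++##########+----+++-......
215 .........-++++++++-++++####--.......+++#++++++++++++++++###....-+##########+-------++-......
```

Emit:
send_rows([
  {"twist": [0,0,0],"linear": [0.02,0,0.08],"jaw": 2.83},
  {"twist": [0,0,0],"linear": [0.04,0,0.16],"jaw": 2.83},
  {"twist": [0,0,0],"linear": [0.06,0,0.24],"jaw": 2.83},
  {"twist": [0,0,0],"linear": [0.08,0,0.32],"jaw": 2.83},
  {"twist": [0,0,0],"linear": [0.08,0,0.32],"jaw": 2.83},
])

```text
time: 22.2
ee_pos: [0.5961, 0.1627, 0.1516]
orientation: [-0.273, 3.127, 0.0]
force: [0.5, -2.4, 8.4]
grip_width: 0.309
gripper_force: 20.6
```

Emit:
send_rows([
  {"twist": [0,0,0],"linear": [0.02,0,0.06],"jaw": 2.83},
  {"twist": [0,0,0],"linear": [0.04,0,0.12],"jaw": 2.83},
  {"twist": [0,0,0],"linear": [0.05,0,0.18],"jaw": 2.83},
  {"twist": [0,0,0],"linear": [0.05,0,0.2],"jaw": 2.83},
  {"twist": [0,0,0],"linear": [0.05,0,0.2],"jaw": 2.83},
])

```text
time: 22.7
ee_pos: [0.5965, 0.1627, 0.151]
orientation: [-0.272, 3.124, 0.001]
force: [1.3, -2.6, 14.3]
grip_width: 0.314
gripper_force: 21.6
```

```bash
python3 tilt.py w21; python3 asc.py w21 102 216 260 376 | awk 'NR==1||NR%3==0||NR>95'
```

```text
F [ 1.16 -2.24 13.76] [0.5964 0.1627 0.151 ] 28.470025369587706 21.596512233372778 22.85
back [np.float64(-3.78)]
[268, 283, 288, 289, 309, 323, 349, 361] [316.63220562 166.86235433]
    6         7         8         9         0         1         2         3         4         5         6         7     
103 ..................................................................................................................-+
106 ....................................................................................................................
109 .................................................-+++++++++++-......................................................
112 .................................................-+++++++++++-......................................................
115 ............................................-++++++++++++++++++++-..................................................
118 ....................................--+++++++++++++++++++++++++++++++++++---........................................
121 .............................-++++++++++++++++++++++++++++++++++++
[... 4674 characters left out ...]
+##########+..........-+++#++#++++++++++++####...........-##----++++++++++-....................
211 ++++............+++++++#########+..........-++++++++#++++++++++####..........-+#+-----++##++++-............-++-.....
212 +++-............-++++#+###++++##-...........+#+#+++++++++++++++####........-+####+++++++++++++-...........-++++-....
213 ---.............-++++++#+-----+++-..........+++++++++++++++++++####......-+##########++---+++-............+++++-....
214 .................-+++++++----++####--.......+#+#++++++++++++++++###....-+###########+------++-............+++++-....
215 .................-++++-+#############--.....++++++#+++++++++++#+###-.-+###########+--------++.............-++++-....
```

Emit:
send_rows([
  {"twist": [0,0,0],"linear": [-0.02,0,-0.02],"jaw": 3.0},
  {"twist": [0,0,0],"linear": [-0.06,0,-0.04],"jaw": 3.2},
  {"twist": [0,0,0],"linear": [-0.1,0,-0.05],"jaw": 3.4},
  {"twist": [0,0,0],"linear": [-0.14,0,-0.06],"jaw": 3.6},
  {"twist": [0,0,0],"linear": [-0.14,0,-0.06],"jaw": 3.65},
])

```text
time: 23.35
ee_pos: [0.597, 0.1636, 0.1506]
orientation: [-0.273, 3.127, 0.002]
force: [-0.1, -0.1, 10.9]
grip_width: 0.397
gripper_force: 12.9
```

Emit:
send_rows([
  {"twist": [0,0,0],"linear": [-0.04,0,0],"jaw": 3.85},
  {"twist": [0,0,0],"linear": [-0.08,0,0],"jaw": 4.0},
  {"twist": [0,0,0],"linear": [-0.12,0,0],"jaw": 4.15},
  {"twist": [0,0,0],"linear": [-0.14,0,0],"jaw": 4.3},
  {"twist": [0,0,0],"linear": [-0.14,0,0],"jaw": 4.3},
])

```text
time: 23.85
ee_pos: [0.5983, 0.1635, 0.1506]
orientation: [-0.273, 3.127, 0.001]
force: [0.6, -1.9, 10.6]
grip_width: 0.47
gripper_force: 10.9
```

```bash
python3 tilt.py w22; python3 asc.py w22 102 216 260 376 | awk 'NR==1||NR%3==0||NR>95'
```

```text
F [ 0.21 -0.86 10.22] [0.5983 0.1635 0.1505] 43.26724435624626 10.837653401104035 24.0
back [np.float64(-6.44)]
[275, 282, 309, 322, 342, 343, 348, 356] [315.90655782 164.3323107 ]
    6         7         8         9         0         1         2         3         4         5         6         7     
103 ...................................................-+++++++++++-...................................................-
106 ...................................................-+++++++++++-....................................................
109 ...............................................--+++++++++++++++----................................................
112 ...........................................--++++++++++++++++++++++++--.............................................
115 ..................................---+++++++++++++++++++++++++++++++++++++++---.....................................
118 ..............................--++++++++++++++--..................--++++++++++++++-.................................
121 ...........................-++++++++++--............................
[... 4672 characters left out ...]
.....-#####--++######--+++++++++++++++++++++#...-####+------+###-...................-++++-.....
211 --........................-##+-------+###-..-++++++++++++++++++++#...-######+++++++++-...................-+++++.....
212 ..........................-##++---+++####-..-+++++++++++++++++++++...-###########+--+-...................++++++.....
213 ..........................--++###########+---++++++++++++++++++++#-.-###########++----...................-++++-.....
214 ..........................---++############+++++++++++++++++++++###+###########+-----.....................----......
215 ..........................----+++############++++++++++++++++++++#############+------...............................
```

Emit:
send_rows([
  {"twist": [0,0,0],"linear": [-0.03,0,-0.02],"jaw": 4.45},
  {"twist": [0,0,0],"linear": [-0.06,0,-0.05],"jaw": 4.6},
  {"twist": [0,0,0],"linear": [-0.08,0,-0.1],"jaw": 4.75},
  {"twist": [0,0,0],"linear": [-0.08,0,-0.15],"jaw": 4.8},
  {"twist": [0,0,0],"linear": [-0.08,0,-0.2],"jaw": 4.8},
])

```text
time: 24.5
ee_pos: [0.5981, 0.1636, 0.1509]
orientation: [0.273, -3.129, -0.001]
force: [0.5, -0.4, 0.7]
grip_width: 0.528
gripper_force: 4.9
```

```bash
python3 tilt.py w23; python3 asc.py w23 100 216 260 376 | awk 'NR==1||NR%4==0||NR>93'
```

```text
F [0.16 0.07 3.25] [0.5982 0.1635 0.1509] 47.6515799573 5.023775473237038 24.65
back [np.float64(-6.46)]
[275, 282, 287, 288, 308, 322, 342, 343, 348, 354] [315.69898664 164.84551293]
    6         7         8         9         0         1         2         3         4         5         6         7     
102 ..................................................-------------..................................................-++
106 ..................................................--++++++++++-.....................................................
110 ..............................................++++++++++++++++++++-.................................................
114 ......................................--++++++++++++++++++++++++++++++++--..........................................
118 ..............................--++++++++++++++--........----------++++++++++++++-...................................
122 .........................--+++++++++--...................................--++++++++++-..............................
126 .......................-+++++++-.................................
[... 4191 characters left out ...]
........+###+++########+++++++++++++++++++++#######+--..--+##-......................--+++-.....
211 ++-..........................+#---.----######+++++++++++++++++++++######+------+#+-......................-++++-.....
212 -............................+#+------+######++++++++++++++++++#+--+########+####+-.....................-++++++.....
213 ............................-++##############+++++++++++++++++++++-############++--......................+++++-.....
214 ............................-+++#############++++++++++++++++++++#############++---......................-+++--.....
215 ............................--+++############++++++++++++++++++++############++----........................--.......
```

Emit:
send_rows([
  {"twist": [0,0,0],"linear": [0,0,-0.2],"jaw": 4.8},
  {"twist": [0,0,0],"linear": [0,0,-0.4],"jaw": 4.8},
  {"twist": [0,0,0],"linear": [0,0,-0.7],"jaw": 4.8},
  {"twist": [0,0,0],"linear": [0,0,-1.1],"jaw": 4.8},
  {"twist": [0,0,0],"linear": [0,0,-1.5],"jaw": 4.8},
])

```text
time: 25.15
ee_pos: [0.5984, 0.1631, 0.1664]
orientation: [0.273, -3.13, -0.0]
force: [0.4, 0.6, -0.8]
grip_width: 0.524
gripper_force: 5.3
```

Emit:
send_rows([
  {"twist": [0,0,0],"linear": [0,0,-1],"jaw": 4.8},
  {"twist": [0,0,0],"linear": [0,0,-2.5],"jaw": 4.8},
  {"twist": [0,0,0],"linear": [0,0,-4.5],"jaw": 4.8},
  {"twist": [0,0,0],"linear": [0,0,-6],"jaw": 4.8},
  {"twist": [0,0,0],"linear": [0,0,-6.2],"jaw": 4.8},
])

```text
time: 25.65
ee_pos: [0.5995, 0.1633, 0.2311]
orientation: [-0.273, 3.125, 0.001]
force: [0.4, -0.6, -1.4]
grip_width: 0.52
gripper_force: 5.3
```

Emit:
send_rows([
  {"twist": [0,0,0],"linear": [0,0,0],"jaw": 4.8},
  {"twist": [0,0,0],"linear": [0,0,0],"jaw": 4.8},
])

```text
time: 25.85
ee_pos: [0.598, 0.163, 0.2273]
orientation: [0.273, -3.128, 0.0]
force: [-0.0, 0.4, -2.4]
grip_width: 0.526
gripper_force: 5.3
```

```bash
python3 tilt.py w24; python3 asc.py w24 80 222 250 386 | awk 'NR==1||NR%3==0'
python3 - <<'E'
from h import *
go([.516,-.1955,.235],-17)
E
```

```text
F [ 0.34 -0.   -1.11] [0.598  0.163  0.2272] 47.756628988672944 5.276155695319176 26.0
back [np.float64(-5.08)]
[284, 291, 310, 321, 341, 347] [316.1308613  150.60279207]
    5         6         7         8         9         0         1         2         3         4         5         6         7         8     
81 ...------++++++-.............--+---+--------+#+--.................-+++-..............-+##+---------+++++++++........----.-.--..---------
84 ...-.--..----.................-++---++#+-...................................................+##+++-+-++-++-.............---------+++++++
87 ...-.------.....................--................................................................-+##+++.................----++++-+++++
90 ..------.....................................................................................................................-+++++-++++
93 ..---...........................................................................................................................--+-----
96 ..-..................................................................................
[... 5250 characters left out ...]
----.............
210 ..............................+###########+----+#######+++++++++++++++++++++-.###++-------+##########...................................
213 .....................................++-+++#+#+########+++++++++++++++++++++++###########+---+#--.......................................
216 ......................................----++++#########+++++++++++++++++++++####+####++------...........................................
219 .......................................-------++#######++++++++++++++++++++#######+++-------............................................
lin cm [ 14.29 -33.89  -0.76] twist [-2.000e-02 -1.000e-01  2.697e+01] | alt [ 1.00e-01 -0.00e+00 -1.53e+02] len 0.368
```

```bash
python3 - <<'E'
from ctr import *
ctr('w24',(316.5,104.3),(301,184.5),(330,184.5),.05)
i=pickle.load(open('w24.pkl','rb'));o=env.observe();Rm=R.from_rotvec(o['orientation']).as_matrix();u=-Rm[:,0];T=np.array([.598,.163,.2272])
for D in(.094,.1,.1037):
    S=onz(i,(316.5,199.5),T[2]-D)+.006*u;print(D,(S-T)@u*1000,(S-T)@Rm[:,1]*1000)
E
python3 asc.py w24 195 216 285 350
```

```text
w24 sep 30.588327117292124 L 81.5691839440425 yaw 9.253181556743234 eyeline yaw 9.915670036872697 centre err u,v mm -0.6256409100223476 -0.07327592884376306 nose px [316.26914054 153.06271847]
0.094 4.5886712287902345 0.8943991775502825
0.1 6.308022220139169 0.9256176965049568
0.1037 7.368288664804297 0.9448691165270287
         9         0         1         2         3         4         
195 ...................................--.-..........................
196 ....................+###################-........................
197 ...................-####################+........................
198 ...................+####################+......-----.............
199 .........------....+########+####+##+###-....--###+++-...........
200 +-......-#+##+#-...+++++++++++++++++++++-...-+#######+-..........
201 ##+-...-########--.+++++++++++++++++++++-..-+######+##+-....-#+..
202 ####+-+#####+#+##+++++++++++++++++++++++-..+######+####+--+####..
203 ##########+########+++++++++++++++++++++-..+#####+#############-.
204 ########+##+######++++++++++++++++++++++-..######+##+##########+.
205 ###################+++++++++++++++++++++---############+########-
206 ######++#+###+#####+++++++++++++++++++++---#####################-
207 ###################+++++++++++++++++++++-.-#####################+
208 #######+#####+#####+++++++++++++++++++++--.######+++#############
209 #########+++#######++++++++++++++++++++++--+#####---+############
210 #######+----+#######+++++++++++++++++++++-.###++-------+#########
211 #####++------++#####+++++++++++++++++++++-.####++++-++++++#######
212 +##+-+++--++++######+++++++++++++++++++++--############+-+#####--
213 ..++-+++#+#+########+++++++++++++++++++++++###########+---+#--...
214 ...---+##+##########++++++++++++++++++++############++-----......
215 ...----++########+#++++++++++++++++++++++###########++----.......
```

Emit:
send_rows([
  {"twist": [0,0,4],"linear": [1,-2.5,0],"jaw": 4.8},
  {"twist": [0,0,11],"linear": [3,-7,0],"jaw": 4.8},
  {"twist": [0,0,18],"linear": [5,-11.5,0],"jaw": 4.8},
  {"twist": [0,0,24],"linear": [7,-16,0],"jaw": 4.8},
  {"twist": [0,0,27],"linear": [9,-20.5,0],"jaw": 4.8},
])

```text
time: 26.5
ee_pos: [0.5444, -0.056, 0.2277]
orientation: [-0.47, -3.106, -0.0]
force: [1.0, 0.2, -1.0]
grip_width: 0.527
gripper_force: 5.4
```

Emit:
send_rows([
  {"twist": [0,0,0],"linear": [-0.3,-4,0],"jaw": 4.8},
  {"twist": [0,0,0],"linear": [-0.6,-8,0],"jaw": 4.8},
  {"twist": [0,0,0],"linear": [-0.8,-11.5,0],"jaw": 4.8},
  {"twist": [0,0,0],"linear": [-1.0,-13.8,0],"jaw": 4.8},
  {"twist": [0,0,0],"linear": [-1.0,-14.6,0],"jaw": 4.8},
])

```text
time: 27.0
ee_pos: [0.5114, -0.1991, 0.2276]
orientation: [-0.47, -3.106, 0.0]
force: [0.5, 1.0, -1.9]
grip_width: 0.521
gripper_force: 5.2
```

Emit:
send_rows([
  {"twist": [0,0,0],"linear": [0,0,0.8],"jaw": 4.8},
  {"twist": [0,0,0],"linear": [0,0,1.8],"jaw": 4.8},
  {"twist": [0,0,0],"linear": [0,0,2.5],"jaw": 4.8},
  {"twist": [0,0,0],"linear": [0,0,2.8],"jaw": 4.8},
  {"twist": [0,0,0],"linear": [0,0,2.8],"jaw": 4.8},
])

```text
time: 27.5
ee_pos: [0.512, -0.196, 0.1993]
orientation: [-0.463, -3.106, -0.001]
force: [1.2, 0.3, -0.6]
grip_width: 0.52
gripper_force: 5.2
```

```bash
sed -i '/^p=proj/,$d;/^g=/,$d' tilt.py; python3 tilt.py w25
python3 - <<'E'
import cv2
g=cv2.imread('pics/w25.png',0)
for r in range(146,226,2): print(r,''.join('%x'%min(15,v//12) for v in g[r,262:380]))
E
```

```text
F [ 0.03 -0.22 -1.  ] [ 0.5124 -0.1967  0.2004] 48.080980447092145 5.215725302696228 27.65
146 dddeedddddddddeedddddddddddddddddddddddddddddddddddddddddddddddddedddddddddddddddeeddddddeeddddddddddddddeeeeeddddddde
148 9abcdddddddddddddddddddddddddddddddddddddddddddddddddddddddddddddddddddddddddeeeeeeddddddddddddddddddddddddddddddddddd
150 3343456777777777777767777777777777777777777777777777777777777777777777777777887887877777777777777777789cddddddddddddde
152 43434799a99999999999999999999999999999999999999999999999999999999999999999999999999999999999999999999988bdddddddddddee
154 654479999999999999999999999a999999999999999999999999999999999999999999a9999999999999999a99999a9999999988bdddddddddddde
156 dc989999999999999998777777777777778887778888878888878887777777887888788888888888888888999999999999999989cdddddddddddde
158 dca89999999999999864444444444444444444444444444444444444444444444444444444444444444444468999999999999989cddddddddddddd
160 dc989999999999997544444444444444444444444444444444444444444444444444444444444444444444445799999999999989ceeddddddddddd
162 ddc899999999999744444
[... 3210 characters left out ...]
44444444445445555545555555555554444444444444555678888888888bdddddccccdddddedddeeddddd
216 dddddddddddddb788888888888766555444444444445555555555555555555544444444444455556787888888888bdddddccccddddddddeeeedddd
218 ddddeddddddddb788888888888866666554444444445554555555555555555544444444445555656798888888878bdddddccddddddddddeeeeddcd
220 edeeeedddddddb888888888888866666665544444345555555555555555555544334444555656566788888888878bdddddddddddeddddddddddddd
222 deeeeedddddddc877777777777766666666555443344444444444444444444444434455556565666688888788878bdddddddddddddddddcccddddd
224 dddeeeddddddddccbbbcccccccb865666666655564344444444444444444444444676655656555679aaaaaaaaabcddddcddddddddddddddddddddd
```

Run:
```python
from ctr import *
i=pickle.load(open('w25.pkl','rb'));o=env.observe();Rm=R.from_rotvec(o['orientation']).as_matrix();u=-Rm[:,0];v=Rm[:,1]
c=np.array([.5174,-.1983,.066])
A=onz(i,(314.3,188.7),.066);F=onz(i,(314.3,167.3),.066);B=onz(i,(314.3,223.3),.066)
print('slot front->centre',((A-c)@u+.008)*1000,'stand front',((F-c)@u+.0275)*1000,'back',((B-c)@u-.0275)*1000,'lat',(A-c)@v*1000)
M=c.copy()
for D in(.0917,.094,.098,.1037):
    S=onz(i,(315.5,198.9),.1993-D)+.006*u;print(D,'pliers-slot u,v',(S-c)@u*1000,(S-c)@v*1000)
print(proj(i,[c,c+.0275*u,c-.0275*u,c-.008*u]))
```

```text
slot front->centre 1.565142364009761 stand front 1.1387892624055915 back -0.13960404860626982 lat -0.3364072601252067
0.0917 pliers-slot u,v -2.4084679202425376 0.679426024473257
0.094 pliers-slot u,v -1.7601789249911937 0.6845073083035337
0.098 pliers-slot u,v -0.6327198028148764 0.6933443236605131
0.1037 pliers-slot u,v 0.9739094462863986 0.7059370705442484
[[314.66779914 195.45049076]
 [314.67686226 223.44559714]
 [314.6585544  166.05026717]
 [314.66512742 187.04480778]]
```

Emit:
send_rows([
  {"twist": [0,0,0],"linear": [-0.05,-0.02,0.8],"jaw": 4.85},
  {"twist": [0,0,0],"linear": [-0.05,-0.02,1.6],"jaw": 4.85},
  {"twist": [0,0,0],"linear": [-0.05,-0.02,2.2],"jaw": 4.85},
  {"twist": [0,0,0],"linear": [-0.05,-0.02,2.6],"jaw": 4.85},
  {"twist": [0,0,0],"linear": [-0.05,-0.02,2.8],"jaw": 4.85},
])

```text
time: 28.15
ee_pos: [0.5123, -0.1972, 0.1714]
orientation: [-0.465, -3.106, -0.001]
force: [-0.2, -0.0, -1.0]
grip_width: 0.526
gripper_force: 5.1
```

Emit:
send_rows([
  {"twist": [0,0,0],"linear": [0,0,0.2],"jaw": 4.85},
  {"twist": [0,0,0],"linear": [0,0,0.4],"jaw": 4.85},
  {"twist": [0,0,0],"linear": [0,0,0.6],"jaw": 4.85},
  {"twist": [0,0,0],"linear": [0,0,0.8],"jaw": 4.85},
  {"twist": [0,0,0],"linear": [0,0,0.8],"jaw": 4.85},
])

```text
time: 28.65
ee_pos: [0.5124, -0.1972, 0.1639]
orientation: [-0.465, -3.107, -0.0]
force: [-0.8, -0.0, -0.5]
grip_width: 0.525
gripper_force: 5.1
```

Emit:
send_rows([
  {"twist": [0,0,0],"linear": [0,0,0.2],"jaw": 4.85},
  {"twist": [0,0,0],"linear": [0,0,0.4],"jaw": 4.85},
  {"twist": [0,0,0],"linear": [0,0,0.6],"jaw": 4.85},
  {"twist": [0,0,0],"linear": [0,0,0.7],"jaw": 4.85},
  {"twist": [0,0,0],"linear": [0,0,0.7],"jaw": 4.85},
])

```text
time: 29.15
ee_pos: [0.5124, -0.1972, 0.1569]
orientation: [-0.465, -3.107, -0.0]
force: [-0.7, 0.3, -1.0]
grip_width: 0.524
gripper_force: 5.1
```

```bash
python3 tilt.py w26
python3 - <<'E'
import cv2
g=cv2.imread('pics/w26.png',0)
for r in range(162,226,2): print(r,''.join('%x'%min(15,v//12) for v in g[r,265:365]))
E
```

```text
F [-0.3  -0.23 -1.09] [ 0.5125 -0.1973  0.1572] 48.63545164115662 5.101946443319321 29.3
162 9999999999998777777777777777777777777777777777777777777777777777777777777777777777777888899999999999
164 9999999999975444444444444444444444444444444444444444444444444444444444444444444444444444456899999999
166 9999999998644444444444444444444444444444444444444444444444444444444444444444444444444444444589999999
168 9999999975444444444444444444444444444444444444444444444444444444444444444444444444444444444457999999
170 9999999644444444444444444444444444444444444444444444444444444444444444444444444444444444444444689999
172 9999986444444444444444444444444444444444444443444434444444444444444444444444444444444444444444457999
174 9998754454444444444444444444444444444444444444444444444444444444444444444444444444444444444444445689
176 9998789999999999999999999999989989888998888999888988888888888888888888888888888888888888888888888878
178 9998799999999999999999999999999999999999999999999999999999999999999999999999999999999999999999999889
180 99987899999999999999999999999999999999999999999999999999999999
[... 1648 characters left out ...]
6665444444555555555555555555555444444455555445543588888888888888888888
214 8888888888888888888888646554444444444444455545555555555555554444444444444555665578888888888888888888
216 8888888888888888888888766665544444444444455545555555555555555444444444445565677678888888888888888888
218 8888887777777777777777887666655444444444555555555555555555555434444444556666678677777877787888888888
220 8888877888888888888888887666666554444434555555554455555554555433444455566666688888888888888888877788
222 8888878888888888888888887666666665544334444444444344434444444433445555665666678888888888888888887788
224 ccccca7888888888888888887566666665656644344444444444444444444446765566666656688888888888888888889ccc
```

Emit:
send_rows([
  {"twist": [0,0,0],"linear": [0,0,0.3],"jaw": 4.85},
  {"twist": [0,0,0],"linear": [0,0,0.7],"jaw": 4.85},
  {"twist": [0,0,0],"linear": [0,0,1.1],"jaw": 4.85},
  {"twist": [0,0,0],"linear": [0,0,1.4],"jaw": 4.85},
  {"twist": [0,0,0],"linear": [0,0,1.4],"jaw": 4.85},
])

```text
time: 29.8
ee_pos: [0.5122, -0.1971, 0.1424]
orientation: [-0.465, -3.106, -0.001]
force: [0.0, 0.4, -1.4]
grip_width: 0.526
gripper_force: 5.1
```

Emit:
send_rows([
  {"twist": [0,0,0],"linear": [0,0,0.3],"jaw": 4.85},
  {"twist": [0,0,0],"linear": [0,0,0.7],"jaw": 4.85},
  {"twist": [0,0,0],"linear": [0,0,1.1],"jaw": 4.85},
  {"twist": [0,0,0],"linear": [0,0,1.4],"jaw": 4.85},
  {"twist": [0,0,0],"linear": [0,0,1.4],"jaw": 4.85},
])

```text
time: 30.3
ee_pos: [0.5122, -0.1971, 0.1285]
orientation: [-0.465, -3.106, -0.001]
force: [-0.0, 0.1, -1.1]
grip_width: 0.527
gripper_force: 5.1
```

Smooth so far. Continue to the bar's rest at roughly 0.106–0.116.

Emit:
send_rows([
  {"twist": [0,0,0],"linear": [0,0,0.3],"jaw": 4.85},
  {"twist": [0,0,0],"linear": [0,0,0.6],"jaw": 4.85},
  {"twist": [0,0,0],"linear": [0,0,0.9],"jaw": 4.85},
  {"twist": [0,0,0],"linear": [0,0,1.1],"jaw": 4.85},
  {"twist": [0,0,0],"linear": [0,0,1.1],"jaw": 4.85},
])

```text
time: 30.8
ee_pos: [0.5123, -0.1972, 0.1177]
orientation: [-0.465, -3.106, -0.001]
force: [0.4, -0.4, -0.9]
grip_width: 0.527
gripper_force: 5.1
```

Emit:
send_rows([
  {"twist": [0,0,0],"linear": [0,0,0.15],"jaw": 4.85},
  {"twist": [0,0,0],"linear": [0,0,0.3],"jaw": 4.85},
  {"twist": [0,0,0],"linear": [0,0,0.4],"jaw": 4.85},
  {"twist": [0,0,0],"linear": [0,0,0.5],"jaw": 4.85},
  {"twist": [0,0,0],"linear": [0,0,0.5],"jaw": 4.85},
])

```text
time: 31.3
ee_pos: [0.5125, -0.1972, 0.113]
orientation: [-0.465, -3.107, -0.0]
force: [0.4, -0.2, -1.0]
grip_width: 0.528
gripper_force: 5.1
```

Emit:
send_rows([
  {"twist": [0,0,0],"linear": [0,0,0.15],"jaw": 4.85},
  {"twist": [0,0,0],"linear": [0,0,0.3],"jaw": 4.85},
  {"twist": [0,0,0],"linear": [0,0,0.4],"jaw": 4.85},
  {"twist": [0,0,0],"linear": [0,0,0.5],"jaw": 4.85},
  {"twist": [0,0,0],"linear": [0,0,0.5],"jaw": 4.85},
])

```text
time: 31.8
ee_pos: [0.514, -0.1978, 0.1098]
orientation: [0.464, 3.103, -0.002]
force: [0.1, 0.5, 7.8]
grip_width: 0.53
gripper_force: 7.0
```

Emit:
send_rows([
  {"twist": [0,0,0],"linear": [0,0,0.1],"jaw": 4.85},
  {"twist": [0,0,0],"linear": [0,0,0.2],"jaw": 4.85},
  {"twist": [0,0,0],"linear": [0,0,0.2],"jaw": 4.85},
])

```text
time: 32.1
ee_pos: [0.514, -0.1978, 0.1079]
orientation: [0.464, 3.103, -0.002]
force: [0.8, 1.2, 8.4]
grip_width: 0.529
gripper_force: 7.0
```

Emit:
send_rows([
  {"twist": [0,0,0],"linear": [0,0,-0.15],"jaw": 4.95},
  {"twist": [0,0,0],"linear": [0,0,-0.2],"jaw": 5.5},
  {"twist": [0,0,0],"linear": [0,0,-0.2],"jaw": 7},
  {"twist": [0,0,0],"linear": [0,0,-0.2],"jaw": 8.5},
  {"twist": [0,0,0],"linear": [0,0,-0.2],"jaw": 9},
])

```text
time: 32.6
ee_pos: [0.5124, -0.1972, 0.1079]
orientation: [-0.465, -3.107, -0.0]
force: [0.6, 0.2, -1.1]
grip_width: 0.811
gripper_force: 0.0
```

Emit:
send_rows([
  {"twist": [0,0,0],"linear": [0,0,0],"jaw": 9},
  {"twist": [0,0,0],"linear": [0,0,0],"jaw": 9},
  {"twist": [0,0,0],"linear": [0,0,-1],"jaw": 9},
  {"twist": [0,0,0],"linear": [0,0,-3],"jaw": 9},
  {"twist": [0,0,0],"linear": [0,0,-5],"jaw": 9},
])

```text
time: 33.1
ee_pos: [0.5124, -0.1972, 0.1592]
orientation: [-0.465, -3.107, -0.0]
force: [0.2, -0.5, 0.5]
grip_width: 0.985
gripper_force: 0.0
```

Emit:
send_rows([
  {"twist": [0,0,0],"linear": [0,0,-4],"jaw": 9},
  {"twist": [0,0,0],"linear": [0,0,-8],"jaw": 9},
  {"twist": [0,0,0],"linear": [0,0,-12],"jaw": 9},
  {"twist": [0,0,0],"linear": [0,0,-14],"jaw": 9},
  {"twist": [0,0,0],"linear": [0,0,-14],"jaw": 9},
])

```text
time: 33.6
ee_pos: [0.5136, -0.1978, 0.3024]
orientation: [0.464, 3.1, -0.004]
force: [-0.1, -0.2, -0.7]
grip_width: 0.982
gripper_force: 0.0
```

```bash
python3 tilt.py w27
python3 - <<'E'
import cv2
g=cv2.imread('pics/w27.png',0)
for r in range(134,200,1): print(r,''.join('%x'%min(15,v//12) for v in g[r,275:370]))
E
```

```text
F [-0.   -0.23 -0.25] [ 0.512  -0.197   0.2971] 90.15636738492557 0.0 33.75
134 bbccbbbcbbcccccbcbcbbbbcbbcbbbbbbbbbcccccccbbbbbbbccccbbbbbbccccccccccccbbbbbbbbbbbcccccbbccccb
135 9abbbbbbbbbbcbbbbbcbbbbbbcbbbbbbbbbbbcccbbbbbbbbbbbbbbbbbbbbccccccbbcbcbbbbbbbbbbbbbbbcbbbbcccb
136 667899999999999999999999999999999999999a99999999999999999999999a999999999999999abbbbbbbbbbbcbcb
137 333457766666776666766666766666666667777777777777777777777777777777777667777777679bbbbbbbbbbcccb
138 333358888888788888888888888888878888888888888888888888888888887788878778787777778acbcccbbbccccc
139 3334788888888888888888888888888888988888888888988888888888888888888888888888888879bccccbbcbcccc
140 7646888898888888888888888888888888888888898888888888889888888888888888888888888889bbccbbbbbcccc
141 a968889888888888877888888888888888888888888888888888888888888888888888888888888889bcbcbbbbbcccc
142 ba88988988898876555556666666666666666666666666666666666666666666666678888888888889cccbbbbbbcccc
143 ba88888888888853343334344334333434433433333343443333333343343333443468888888888889ccbbbbbbbbcbb
144 ba888888888886433333
[... 4875 characters left out ...]

193 ccccccbbbbbbbbbbbaaabbbbbbbbbbbbbbbbbbbbbbbbbbbbbbaaaaaaaaaaaaaaaabbbaabbbbbbbbbbccbbbbbbbbbbcc
194 cccccccbbbbbbbccccbccbcbcccccccbbbbcbbcccbccbbbbbcccbbbbbbbbbbbbbbcccbbbbbbbcbbbbccccbbbbbbbccc
195 ccccccbccbcbbbccccccbbbbbbcccccbbbbbbbbbbbcbbbbbbbcccbbbbbbbbbbbbbbccbbbbbbbbbbbbccccbbbbbbcccc
196 cccccccccbcbbbccccccbbbbbbcccccbbbbbbbbbbbbbbbbbbbcccbbbbbcbbbbbbcccbbbbbbbbbbbbbccccbbbbbcccbc
197 cccccbcccccbbbbcccccbbcbbccccccbbbbbbccccccccbbbbbccbbbbbbcccccccccbbbbbbbbbbbbbbccbbbbbbccbbbc
198 bccccbbccbbbbbbbccccccbcccccbbbbcbbccccccccbbccbbcccccccbbbbcccccccbbcbbbbbbbbcbccbbbbccccbbbbc
199 bcccccbccbbbbbbbccccbbcccccbbbbbcccccccccccbbcbcbcccccccbbbbccccccccccbbccbbbcbccccbbcccbbbbbbc
```

Run:
```python
from workcell import workorder
print(workorder.finish_job())
```

```text
the job is handed in; nothing more can be done
None
```

The snap ring is closed in the spindle groove, about 0.6 mm off centre, and the pliers are back home in their stand; I handed the job in at about 34 s, but no verdict came back. On the first try the ring slipped off the right pin and dropped onto the plate, so I re-engaged the pliers and finished from there.

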